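# Find the cell block in the lidded tubs and load it into the reader

## Task

Find the orange cell block: open the three white tubs one at a time, beginning with the tub nearest the reader and working away from it, lifting each lid well clear and putting it back on before you open the next. When you have found the block, set that tub's lid handle up on the cork mat and stand the block upright in the pocket of the reader's slide, then push the slide along its centre line fully home against its stop. Finish with the other tubs closed, and leave the tubs, their other contents and the glassware around standing where they are.

Things in the scene. Friction and masses are not known exactly. Their poses are not given: they have to be found in the camera images.
- tub_near_rim (a point): centre of the mouth of a white round plastic tub: the one nearest the reader, to be searched first. Loose, 0.6 kg, on the bench; 124 mm outside and 116 mm inside diameter, 70 mm high, floor 5 mm thick. Its z axis points up.
- lid_near_handle (a point): grip point of that tub's loose blue lid, in the middle of its upright white bar handle (60 mm along this frame's x, 16 mm thick along y, top 12 mm above this point). The lid is a disc 128 mm across whose upper face lies 24 mm below this point, with a plug 106 mm across below it that drops 8 mm into the tub with 5 mm of play; its lowest face is 38 mm below this point. Closed, this point is 30 mm above the tub's rim centre. 90 g, any yaw.
- tub_mid_rim (a point): centre of the mouth of a white round plastic tub: the middle one of the row. Loose, 0.6 kg, on the bench; 124 mm outside and 116 mm inside diameter, 70 mm high, floor 5 mm thick. Its z axis points up.
- lid_mid_handle (a point): grip point of that tub's loose blue lid, in the middle of its upright white bar handle (60 mm along this frame's x, 16 mm thick along y, top 12 mm above this point). The lid is a disc 128 mm across whose upper face lies 24 mm below this point, with a plug 106 mm across below it that drops 8 mm into the tub with 5 mm of play; its lowest face is 38 mm below this point. Closed, this point is 30 mm above the tub's rim centre. 90 g, any yaw.
- tub_far_rim (a point): centre of the mouth of a white round plastic tub: the one farthest from the reader, to be searched last. Loose, 0.6 kg, on the bench; 124 mm outside and 116 mm inside diameter, 70 mm high, floor 5 mm thick. Its z axis points up.
- lid_far_handle (a point): grip point of that tub's loose blue lid, in the middle of its upright white bar handle (60 mm along this frame's x, 16 mm thick along y, top 12 mm above this point). The lid is a disc 128 mm across whose upper face lies 24 mm below this point, with a plug 106 mm across below it that drops 8 mm into the tub with 5 mm of play; its lowest face is 38 mm below this point. Closed, this point is 30 mm above the tub's rim centre. 90 g, any yaw.
- block_center (a point): centre of the orange cell block that is wanted: 70 mm (x) x 30 mm (y) x 52 mm high (z), three black dots on top, about 0.15 kg. It stands upright at any yaw near the middle of the floor of one of the three tubs, unseen under the lid.
- weight_center (a point): centre of a steel cylinder, 42 mm across and 45 mm high, standing in one of the other tubs; leave it in.
- jar_center (a point): centre of a small white jar with black cap, 53 mm across and 48 mm high, standing in the remaining tub; leave it in.
- slide_pocket (a point): centre of the floor of the pocket in the reader's grey slide. The pocket is 82 mm long (x, the direction of travel) and 40 mm wide (y), with walls 10 mm high; the block fits with its length along x, either way round. The slide is loose (about 0.45 kg), lies between two guide rails and starts 80 to 125 mm short of home.
- slide_push (a point): centre of the rear face of the slide's upright yellow push plate, on the slide's centre line (x = direction to push, homewards). The plate is 140 mm wide (y) and 50 mm high: it reaches from 29 mm below to 21 mm above this point. Pushed well off-centre (beyond about 20 mm to the side) the slide skews and jams between the rails; pushed within 10 mm of this point it runs with a few newtons.
- reader_home (a point): fixed point on the reader: where slide_push is when the slide is fully home against the white stop block. x is the direction of travel along the rails, y across. The aluminium base is 8 mm thick, the rails stand 24 mm above the bench, 154 mm apart inside; the stop block is 180 mm wide and 75 mm high, its face 100 mm beyond this point.
- cork_top (a point): centre of the upper face of the round cork mat fixed on the bench, 136 mm across, 3 mm thick, where the lid is to be set.
- amber_bottle: bystander: amber glass bottle with white cap, 60 mm across, 150 mm high, standing loose on the bench; origin at the centre of its underside.
- white_bottle: bystander: white plastic bottle with red cap, 66 mm across, 140 mm high, standing loose on the bench; origin at the centre of its underside.
- beaker: bystander: small glass beaker, 56 mm across, 80 mm high, standing loose on the bench; origin at the centre of its underside.
- red_jar: bystander: glass jar with red cap, 52 mm across, 85 mm high, standing loose on the bench; origin at the centre of its underside.
There are look-alikes about, which are no part of the job. Of the things shaped like the part that bears cork_top, the cork one is meant.

How it is judged (in metres and radians):
On the way, in this order (a step that is already met when the one before it is completed fails the run):
1. the lid of the near tub is lifted off (at least 40 mm up, or aside) while the other two tubs are closed ((z of lid_near_handle in the frame of tub_near_rim above 0.07 m or horizontal distance between lid_near_handle and tub_near_rim above 0.1 m) and z of lid_mid_handle in the frame of tub_mid_rim below 0.036 m and horizontal distance between lid_mid_handle and tub_mid_rim below 0.012 m and angle between each of lid_mid_handle, lid_far_handle's own z axis and vertical below 0.07 rad and z of lid_far_handle in the frame of tub_far_rim below 0.036 m and horizontal distance between lid_far_handle and tub_far_rim below 0.012 m), for 0.1 s.
2. if the block is in the near tub, that lid is set on the cork mat; else the near lid is back on and the middle tub's lid is lifted off (((horizontal distance between block_center and tub_near_rim below 0.06 m and (horizontal distance between lid_near_handle and cork_top below 0.035 m and z of lid_near_handle in the frame of cork_top below 0.043 m and angle between lid_near_handle's own z axis and vertical below 0.07 rad)) or (not (horizontal distance between block_center and tub_near_rim below 0.06 m) and (z of lid_near_handle in the frame of tub_near_rim below 0.036 m and horizontal distance between lid_near_handle and tub_near_rim below 0.012 m and angle between lid_near_handle's own z axis and vertical below 0.07 rad) and (z of lid_mid_handle in the frame of tub_mid_rim above 0.07 m or horizontal distance between lid_mid_handle and tub_mid_rim above 0.1 m)))), for 0.1 s.
3. if the block was in the near tub, it is raised from the tub's floor; if it is in the middle tub, that lid is set on the cork mat; else the middle lid is back on and the far tub's lid is lifted off (((horizontal distance between block_center and tub_near_rim below 0.06 m and z of block_center in the frame of tub_near_rim above -0.028 m) or (horizontal distance between block_center and tub_mid_rim below 0.06 m and (horizontal distance between lid_mid_handle and cork_top below 0.035 m and z of lid_mid_handle in the frame of cork_top below 0.043 m and angle between lid_mid_handle's own z axis and vertical below 0.07 rad)) or (horizontal distance between block_center and tub_far_rim below 0.06 m and (z of lid_near_handle in the frame of tub_near_rim below 0.036 m and horizontal distance between lid_near_handle and tub_near_rim below 0.012 m and angle between lid_near_handle's own z axis and vertical below 0.07 rad) and (z of lid_mid_handle in the frame of tub_mid_rim below 0.036 m and horizontal distance between lid_mid_handle and tub_mid_rim below 0.012 m and angle between lid_mid_handle's own z axis and vertical below 0.07 rad) and (z of lid_far_handle in the frame of tub_far_rim above 0.07 m or horizontal distance between lid_far_handle and tub_far_rim above 0.1 m)))), for 0.02 s.
4. the block is out of the tubs (horizontal distance between block_center and tub_near_rim above 0.09 m and horizontal distance between block_center and tub_mid_rim above 0.09 m and horizontal distance between block_center and tub_far_rim above 0.09 m), for 0.02 s.
5. the block stands in the slide's pocket before the slide is pushed home (x of block_center in the frame of slide_pocket between -0.012 and 0.012 m and y of block_center in the frame of slide_pocket between -0.01 and 0.01 m and z of block_center in the frame of slide_pocket between 0.02 and 0.031 m and angle between block_center's own z axis and vertical below 0.08 rad and x of slide_push in the frame of reader_home below -0.03 m), for 0.2 s.
At the end, for the whole second after the job is handed in: Block upright in the slide's pocket (within 12 mm along, 10 mm across, 5 mm in height); slide within 5 mm of fully home; the lid of the block's tub flat, handle up, on the cork mat (centre within 35 mm); the other two lids seated on their tubs (within 12 mm, 0.07 rad) (x of block_center in the frame of slide_pocket between -0.012 and 0.012 m and y of block_center in the frame of slide_pocket between -0.01 and 0.01 m and z of block_center in the frame of slide_pocket between 0.02 and 0.031 m and angle between block_center's own z axis and vertical below 0.08 rad and x of slide_push in the frame of reader_home above -0.005 m and distance between slide_push and reader_home below 0.012 m and (((horizontal distance between lid_near_handle and cork_top below 0.035 m and z of lid_near_handle in the frame of cork_top below 0.043 m and angle between lid_near_handle's own z axis and vertical below 0.07 rad) and (z of lid_mid_handle in the frame of tub_mid_rim below 0.036 m and horizontal distance between lid_mid_handle and tub_mid_rim below 0.012 m and angle between lid_mid_handle's own z axis and vertical below 0.07 rad) and (z of lid_far_handle in the frame of tub_far_rim below 0.036 m and horizontal distance between lid_far_handle and tub_far_rim below 0.012 m and angle between lid_far_handle's own z axis and vertical below 0.07 rad)) or ((horizontal distance between lid_mid_handle and cork_top below 0.035 m and z of lid_mid_handle in the frame of cork_top below 0.043 m and angle between lid_mid_handle's own z axis and vertical below 0.07 rad) and (z of lid_near_handle in the frame of tub_near_rim below 0.036 m and horizontal distance between lid_near_handle and tub_near_rim below 0.012 m and angle between lid_near_handle's own z axis and vertical below 0.07 rad) and (z of lid_far_handle in the frame of tub_far_rim below 0.036 m and horizontal distance between lid_far_handle and tub_far_rim below 0.012 m and angle between lid_far_handle's own z axis and vertical below 0.07 rad)) or ((horizontal distance between lid_far_handle and cork_top below 0.035 m and z of lid_far_handle in the frame of cork_top below 0.043 m and angle between lid_far_handle's own z axis and vertical below 0.07 rad) and (z of lid_near_handle in the frame of tub_near_rim below 0.036 m and horizontal distance between lid_near_handle and tub_near_rim below 0.012 m and angle between lid_near_handle's own z axis and vertical below 0.07 rad) and (z of lid_mid_handle in the frame of tub_mid_rim below 0.036 m and horizontal distance between lid_mid_handle and tub_mid_rim below 0.012 m and angle between lid_mid_handle's own z axis and vertical below 0.07 rad)))); the robot touches nothing.
It fails at once if two tubs stand open at once (((z of lid_near_handle in the frame of tub_near_rim above 0.05 m or horizontal distance between lid_near_handle and tub_near_rim above 0.03 m) and (z of lid_mid_handle in the frame of tub_mid_rim above 0.05 m or horizontal distance between lid_mid_handle and tub_mid_rim above 0.03 m)) or ((z of lid_near_handle in the frame of tub_near_rim above 0.05 m or horizontal distance between lid_near_handle and tub_near_rim above 0.03 m) and (z of lid_far_handle in the frame of tub_far_rim above 0.05 m or horizontal distance between lid_far_handle and tub_far_rim above 0.03 m)) or ((z of lid_mid_handle in the frame of tub_mid_rim above 0.05 m or horizontal distance between lid_mid_handle and tub_mid_rim above 0.03 m) and (z of lid_far_handle in the frame of tub_far_rim above 0.05 m or horizontal distance between lid_far_handle and tub_far_rim above 0.03 m))).
It fails at once if a tub is tipped over 0.25 rad or shoved more than 40 mm ((angle between tub_near_rim's own z axis and vertical above 0.25 rad or distance of tub_near_rim from where it was at the start of the episode above 0.04 m) or (angle between tub_mid_rim's own z axis and vertical above 0.25 rad or distance of tub_mid_rim from where it was at the start of the episode above 0.04 m) or (angle between tub_far_rim's own z axis and vertical above 0.25 rad or distance of tub_far_rim from where it was at the start of the episode above 0.04 m)).
It fails at once if a bystander is moved more than 30 mm or tipped over 0.3 rad ((distance of amber_bottle from where it was at the start of the episode above 0.03 m or angle between amber_bottle's own z axis and vertical above 0.3 rad) or (distance of white_bottle from where it was at the start of the episode above 0.03 m or angle between white_bottle's own z axis and vertical above 0.3 rad) or (distance of beaker from where it was at the start of the episode above 0.03 m or angle between beaker's own z axis and vertical above 0.3 rad) or (distance of red_jar from where it was at the start of the episode above 0.03 m or angle between red_jar's own z axis and vertical above 0.3 rad)).
It fails at once if the steel weight or the small jar is taken out of its tub (moved more than 60 mm) (distance of any of weight_center, jar_center from where it was at the start of the episode above 0.06 m).
It also fails if it takes over 72 s, if anything falls off the work surface, if the arm or the gripper's body presses on something with over 40 N, if the wrist force passes 120 N, or if a joint passes its speed limit or range.

## Robot

A 6-joint arm with a two-finger parallel gripper is mounted at the origin on the work surface. World frame = base frame: x ahead of the robot, y to its left, z up, the work surface at z = 0. Lengths are in m, angles in degrees, forces in N, time in s.
With the tool pointing down it reaches from about 0.25 to 0.8 m from the base axis. Payload 3.9 kg.
Tool frame: the origin (TCP) lies midway between the tips of the shut fingers; the grasp point (between the pads) lies 19 mm behind it (manip.grip_depth is the distance from the TCP to the grasp point, in m); z points along the fingers, y is the direction in which the jaws open and shut (so a half turn about z gives the same grasp; the last joint's range is limited). The gripper opens to 85 mm and grips with 20 to 120 N. Pads are 22 mm wide; open, the fingers measure 114 mm over their backs; the gripper's body (76 mm by 85 mm) begins 54 mm behind the grasp point. The pads swing forward as they close: fully open they stand 13 mm farther back than shut.
Start: joints at [-75.516, 14.897, -7.913, 67.191, 0, 90], TCP at [0.131, -0.508, 0.231] pointing down, gripper open.
Joint ranges: [-159.42, 159.42], [-47.68, 98.78], [-73.54, 78.23], [-108.79, 121.32], [-90, 84.71], [-180, 180]. Speed limits (degrees/s): [147.25, 147.25, 180, 180, 180, 180].

## Interface

Orientations are given as [roll, pitch, yaw] about the fixed x, y, z axes, in that order (R = Rz(yaw) Ry(pitch) Rx(roll)).
In Python, from plant import manip gives the robot as it stands. The module is installed in compiled form; this text tells all that it offers.
- The arm moves only by the tool send_rows, never from a script. Its arguments are lists of equal length, an entry for each row: "angular": the turn, a rotation vector about the world's x, y, z in degrees, a list of three; "offset": the shift along the world's x, y, z in cm, a list of three; "claw": the opening, from 0 (shut) to 1 (fully open). In form: {"angular": [[wx, wy, wz], ...], "offset": [[dx, dy, dz], ...], "claw": [claw, ...]}. A call has 1 to 10 rows; each row is the pose to reach, as a shift and turn from the pose commanded when the call began; what a row does not reach only later rows make up. A row lasts 1/8 s, in which the tool goes at most 62.5 mm and 10.7 degrees, less where a joint would pass 70% of its speed; a pose out of reach is approached as far as the arm can. A call with a gripper value outside its range is refused whole. The fingers move at their own pace and stop on an object; "newtons" is the grip in N (left out, the last holds). Time passes only in rows, so rows that repeat a pose let the fingers close. It gives the time, the measured TCP pose, the force and the opening at its end, in the units of the state.
- manip.observe(): the state, without advancing time (a new reading comes with each control period).
- manip.get_image(name): name is "scene" or "side" or "wrist"; returns a dict with "pixels" (384x512x3 uint8, blue, green, red), "fx", "fy", "cx", "cy" (pixels), "extrinsics" (4x4, takes a point from camera to world coordinates). Camera axes: x right, y down, z forward; pixel columns grow to the right and rows downward; lengths in m; the calibration is good to about 2 mm. The wrist camera is an equidistant fisheye: a pixel r from the principal point sees the ray r / f radians off the axis. A picture is of the moment at which its call begins. There is no depth.
- manip.close_job(): hands the job in, once; it reports no verdict.
Trained networks look in a picture, given as the dict that the camera call returned (one of the last four; its "shot" number tells which), for a name from the list of things; names that differ only in an ending like _2 or _b are one class to them, and where a whole thing is asked for, a point or a joint stands for the part that bears it (a point fixed in the world has none). Each returns a list of dicts, best first, with "confidence" (0 to 1); they miss things now and then, are a little off and sometimes report something else, mostly with a low value. They report only what shows in the picture. A call takes as long as a camera call. They do not tell look-alikes from the thing itself.
- manip.boxes_of(picture, target): "xyz" ([x, y, z] in m, in world coordinates, good to about 4 mm: the middle of the surface that is visible of it).
- manip.regions_of(picture, target): "pixels" (384x512 bool, what is visible of it).
The state is a dict: "time_s": time; "q": joint angles; "qd": joint speeds; "tau": joint torques, N m; "tool_pos": TCP position; "tcp_rot": TCP orientation; "force": force on the tool from outside, world axes, zero at the start; "ft_torque": the same for the moment, N m; "gripper_width": opening from 0.0 (shut) to 1.0 (fully open).
Only numpy, scipy, OpenCV 4.12 (cv2) and the standard library are available. Lean on these libraries where they do the work, as an engineer would, in place of code of your own. Each camera call takes 0.05 s, during which the arm holds its last target.

## Working session

There is one attempt and no reset: what is moved stays moved. The work goes in short steps, Python scripts to look and compute and a tool call to move; the robot and the scene stay as the last step left them, time stands still between calls to the robot, and variables do not carry over. Pictures are saved under pics/ and viewed, and the job is handed in when it is done.

Besides the shell and the picture viewer there is one more tool, called after ">>>" in YAML: its name, and indented under it one key for each argument. send_rows: Moves the arm, as the interface text tells. Its arguments: {"type":"object","properties":{"angular":{"type":"array","items":{"type":"array","items":{"type":"number"}}},"offset":{"type":"array","items":{"type":"array","items":{"type":"number"}}},"claw":{"type":"array","items":{"type":"number"}},"newtons":{"type":"number"}},"required":["angular","offset","claw"]}

```bash
mkdir -p pics; cat > h.py <<'E'
import numpy as np, cv2
from plant import manip
def snap(name,fn=None):
    p=manip.get_image(name)
    if fn: cv2.imwrite('pics/'+fn,p['pixels'])
    return p
def proj(p,X):
    T=np.array(p['extrinsics']);c=np.linalg.inv(T)@np.r_[X,1];return np.array([p['fx']*c[0]/c[2]+p['cx'],p['fy']*c[1]/c[2]+p['cy']])
def ray(p,u,v,fish=False):
    T=np.array(p['extrinsics'])
    a=np.array([(u-p['cx'])/p['fx'],(v-p['cy'])/p['fy'],1.])
    if fish:
        r=np.hypot(a[0],a[1]); a=np.array([a[0]/r*np.sin(r),a[1]/r*np.sin(r),np.cos(r)]) if r>1e-9 else np.array([0,0,1.])
    return T[:3,3],T[:3,:3]@a
def atz(p,u,v,z,fish=False):
    o,d=ray(p,u,v,fish); return o+d*(z-o[2])/d[2]
E
python3 - <<'E'
from h import *
s=manip.observe(); print({k:np.round(v,3) for k,v in s.items()}, manip.grip_depth)
for n in ['scene','side','wrist']:
    p=snap(n,n+'0.png'); print(n,p['fx'],p['cx'],p['cy'],np.round(p['extrinsics'],3).tolist())
    for t in ['lid_near_handle','tub_near_rim','slide_pocket','slide_push','cork_top','reader_home','amber_bottle','white_bottle','beaker','red_jar']:
        try: print(n,t,[(np.round(b['xyz'],3).tolist(),round(b['confidence'],2)) for b in manip.boxes_of(p,t)])
        except Exception as e: print(t,e)
E
```

```text
{'time_s': np.float64(0.0), 'q': array([-7.5516e+01,  1.4937e+01, -7.9870e+00,  6.7191e+01, -2.0000e-03,
        9.0000e+01]), 'qd': array([-0.006,  0.004, -0.037,  0.037,  0.094,  0.014]), 'tau': array([ 1.0000e-03, -4.0568e+01,  2.5392e+01,  1.9000e-02,  0.0000e+00,
       -0.0000e+00]), 'tool_pos': array([ 0.131, -0.508,  0.23 ]), 'tcp_rot': array([-1.79885e+02,  2.00000e-03,  1.44840e+01]), 'force': array([-0.99 , -0.703,  0.454]), 'ft_torque': array([ 0.029, -0.058,  0.045]), 'gripper_width': np.float64(1.001)} 0.0187
scene 420.83911594926576 248.19335775144773 195.44082221969884 [[-0.115, 0.76, -0.64, 1.152], [0.993, 0.092, -0.069, 0.009], [0.006, -0.643, -0.766, 0.813], [0.0, 0.0, 0.0, 1.0]]
scene lid_near_handle []
scene tub_near_rim [([0.703, 0.078, 0.036], 0.96)]
scene slide_pocket [([0.51, 0.284, 0.019], 0.65)]
scene slide_push [([0.514, 0.285, 0.017], 0.94)]
scene cork_top [([0.447, -0.043, 0.002], 0.93), ([0.287, 0.232, 0.006], 0.86), ([0.391, -0.396, 0.005], 0.66), ([0.246, -0.234, 0.004], 0.62)]
scene reader_home [([0.629, 0.341, 0.024], 0.87), ([0.448, -0.043, 0.001],
[... 957 characters left out ...]
), ([0.509, 0.292, 0.019], 0.34)]
side amber_bottle [([0.436, -0.211, 0.072], 0.62), ([0.797, 0.054, 0.072], 0.39)]
side white_bottle [([0.8, 0.054, 0.07], 0.75)]
side beaker [([0.729, -0.209, 0.059], 0.68)]
side red_jar [([0.795, 0.175, 0.054], 0.59)]
wrist 297.3186396354542 254.16688796502382 189.2577867453197 [[0.249, -0.93, -0.269, 0.199], [-0.969, -0.239, -0.068, -0.491], [-0.001, 0.278, -0.961, 0.374], [0.0, 0.0, 0.0, 1.0]]
wrist lid_near_handle []
wrist tub_near_rim []
wrist slide_pocket []
wrist slide_push []
wrist cork_top [([0.252, -0.25, -0.002], 0.88), ([0.324, -0.409, 0.003], 0.48)]
wrist reader_home []
wrist amber_bottle []
wrist white_bottle []
wrist beaker []
wrist red_jar []
```

View pics/scene0.png

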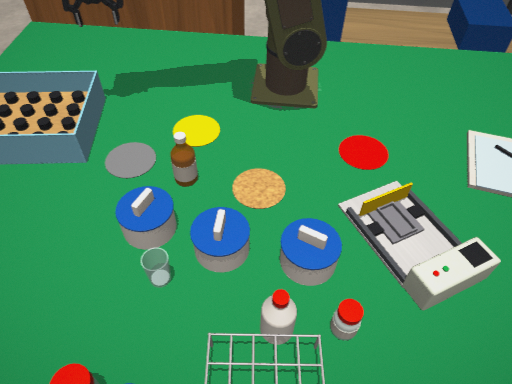

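View pics/side0.png

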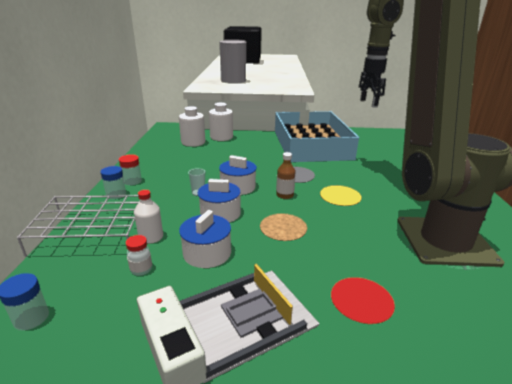

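View pics/wrist0.png

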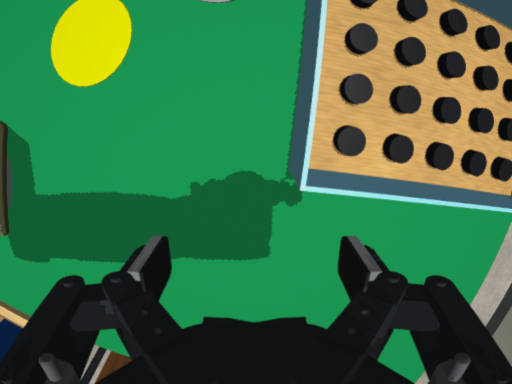

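Scene: tubs with blue lids sit at about (310,250) near, (220,238) mid and (146,215) far. Four discs are in view: yellow (197,130), grey (130,158), red (362,152) and the speckled tan cork one (259,188). Only that last one is cork, so it is the one meant. Next I'll crop and measure.

```bash
cat > m1.py <<'E'
from h import *
from scipy.optimize import least_squares
P={n:snap(n) for n in ['scene','side']}
cand={'near':(.645,.1),'mid':(.64,-.09),'far':(.6,-.27)}
tub={'scene':[(310,245),(220,232),(146,210)],'side':[(206,235),(219,198),(238,174)]}
hs={n:cv2.cvtColor(P[n]['pixels'],cv2.COLOR_BGR2HSV) for n in P}
for i,k in enumerate(['near','mid','far']):
    C=[];
    for n in P:
        m=cv2.inRange(hs[n],(105,120,60),(128,255,255))
        nl,lab,st,ce=cv2.connectedComponentsWithStats(m)
        # merge comps near seed
        pts=[]
        for j in range(1,nl):
            if st[j,4]>30 and np.hypot(*(ce[j]-tub[n][i]))<35 and st[j,2]<90: pts.append(np.argwhere(lab==j)[:,::-1])
        pts=np.vstack(pts).astype(np.float32)
        hull=cv2.convexHull(pts)[:,0]
        w=np.array([atz(P[n],u,v,.076)[:2] for u,v in hull],np.float32)
        c,r=cv2.minEnclosingCircle(w); C.append(c)
        mm=np.zeros(m.shape,np.uint8);cv2.fillConvexPoly(mm,hull.astype(int),255);mm=cv2.dilate(mm,np.ones((15,15)))
        white=(hs[n][...,1]<70)&(hs[n][...,2]>170)&(mm>0)
        x0,y0=np.array(tub[n][i])-45
        crop=P[n]['pixels'][max(0,y0):y0+90,max(0,x0):x0+90]
        cv2.imwrite(f'pics/c_{k}_{n}.png',cv2.resize(crop,None,fx=4,fy=4,interpolation=cv2.INTER_CUBIC))
        print(k,n,'circle',np.round(c,4),round(r,4),'crop0',max(0,x0),max(0,y0))
ims=[np.hstack([cv2.resize(cv2.imread(f'pics/c_{k}_{n}.png'),(260,260)) for k in ['near','mid','far']]) for n in P]
cv2.imwrite('pics/crops1.png',np.vstack(ims))
p=P['scene'];cv2.imwrite('pics/cork.png',cv2.resize(p['pixels'][100:310,180:512],None,fx=2.4,fy=2.4,interpolation=cv2.INTER_CUBIC))
# cork by color triangulate
for n,seed in [('scene',(259,188)),('side',(284,227))]:
    m=cv2.inRange(hs[n],(8,60,120),(25,255,255));nl,lab=cv2.connectedComponents(cv2.morphologyEx(m,cv2.MORPH_CLOSE,np.ones((5,5))))
    pts=np.argwhere(lab==lab[seed[1],seed[0]])[:,::-1].astype(np.float32);h=cv2.convexHull(pts)[:,0]
    print('cork',n,cv2.minEnclosingCircle(np.array([atz(P[n],u,v,.003)[:2] for u,v in h],np.float32)))
E
python3 m1.py
```

```text
near scene circle [0.6491 0.0873] 0.064 crop0 265 200
near side circle [0.6458 0.0939] 0.0637 crop0 161 190
mid scene circle [ 0.6408 -0.107 ] 0.0638 crop0 175 187
mid side circle [ 0.6124 -0.1825] 0.1515 crop0 174 153
far scene circle [ 0.6001 -0.2832] 0.0639 crop0 101 165
far side circle [ 0.6124 -0.1825] 0.1515 crop0 193 129
cork scene ((0.4462859630584717, -0.040694743394851685), 0.0676812008023262)
cork side ((0.4448559582233429, -0.03519000858068466), 0.06760959327220917)
```

View pics/crops1.png

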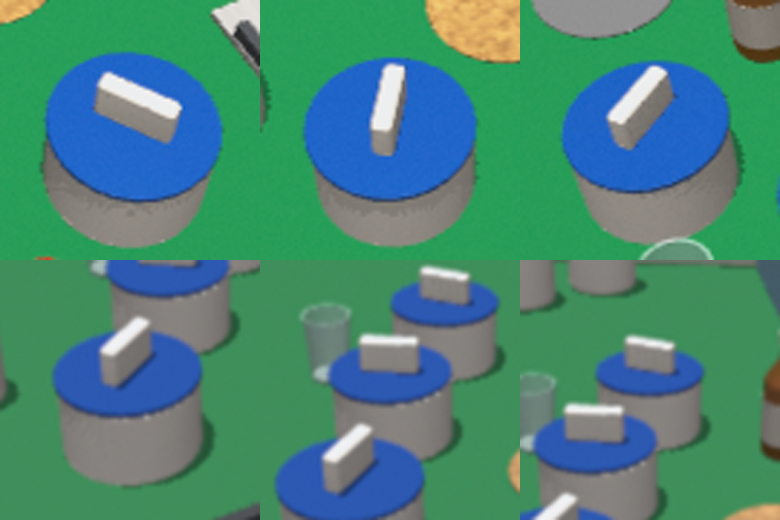

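View pics/cork.png

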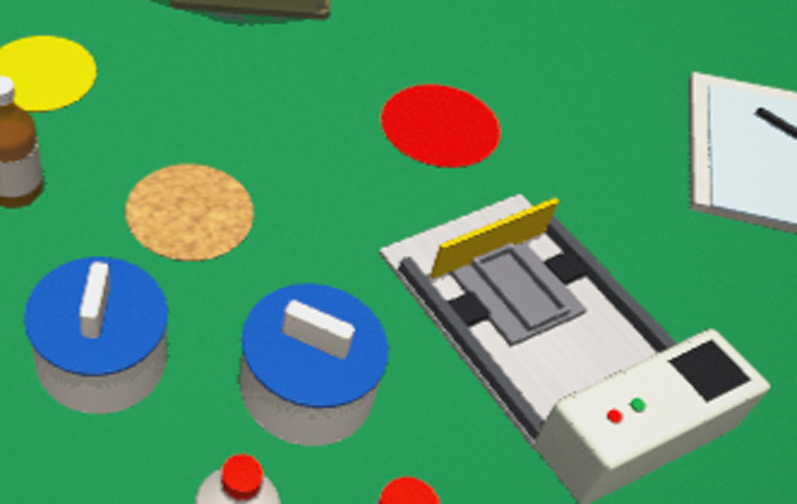

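```bash
cat > m2.py <<'E'
from h import *
P={n:snap(n) for n in ['scene','side']}
tub={'scene':[(310,242),(220,228),(146,205)],'side':[(206,225),(219,192),(238,166)]}
for i,k in enumerate(['near','mid','far']):
    for n in P:
        im=P[n]['pixels'].astype(int); x,y=tub[n][i]
        for thr in (215,):
            m=(im.min(2)>thr).astype(np.uint8); s=np.zeros_like(m); s[y-25:y+20,x-25:x+25]=1
            nl,lab,st,ce=cv2.connectedComponentsWithStats(m*s)
            j=1+np.argmax(st[1:,4]); pts=np.argwhere(lab==j)[:,::-1]
            w=np.array([atz(P[n],u,v,.112)[:2] for u,v in pts],np.float32)
            r=cv2.minAreaRect(w*1000); c=w.mean(0); ev=np.linalg.svd(w-c)[2][0]
            print(k,n,len(pts),'mean',np.round(c,4),'rect',np.round(r[0],1),np.round(r[1],1),'yaw',round(np.degrees(np.arctan2(ev[1],ev[0]))%180,1))
E
python3 m2.py
```

```text
near scene 151 mean [0.6492 0.0879] rect [649.   87.6] [56.1 13.5] yaw 67.7
near side 61 mean [0.6466 0.094 ] rect [646.5  93.1] [55.1 11.1] yaw 67.8
mid scene 133 mean [ 0.6414 -0.1069] rect [ 641.  -106.9] [12.5 55.6] yaw 178.6
mid side 37 mean [ 0.6376 -0.0971] rect [638.3 -97. ] [52.6  6.4] yaw 3.4
far scene 118 mean [ 0.5999 -0.2836] rect [ 599.5 -283.5] [12.4 56.6] yaw 160.3
far side 30 mean [ 0.6325 -0.0974] rect [632.5 -97.4] [41.   6.4] yaw 3.9
```

>>> send_rows:
  angular:
    - [0,0,10]
    - [0,0,20]
    - [0,0,30]
    - [0,0,40]
    - [0,0,50]
    - [0,0,53.2]
    - [0,0,53.2]
    - [0,0,53.2]
    - [0,0,53.2]
    - [0,0,53.2]
  offset:
    - [3.9,4.5,0.5]
    - [7.8,9,1]
    - [11.7,13.5,1]
    - [15.6,18,1]
    - [19.5,22.5,1]
    - [23.4,27,1]
    - [27.3,31.5,1]
    - [31.2,36,1]
    - [35.1,40.5,1]
    - [39,45,1]
  claw: [1,1,1,1,1,1,1,1,1,1]
  newtons: 30

```text
time_s: 3.1
tool_pos: [0.5225, -0.0566, 0.2415]
tcp_rot: [180.0, 0.0, 67.7]
force: [-0.5, -0.6, 0.3]
gripper_width: 1.001
```

>>> send_rows:
  angular:
    - [0,0,0]
    - [0,0,0]
    - [0,0,0]
    - [0,0,0]
    - [0,0,0]
  offset:
    - [3.9,4.5,-0.5]
    - [7.8,9,-1]
    - [11.7,13.5,-2]
    - [12.7,14.9,-3]
    - [12.7,14.9,-3]
  claw: [1,1,1,1,1]

```text
time_s: 3.72
tool_pos: [0.6476, 0.0912, 0.2096]
tcp_rot: [-179.9, 0.1, 67.8]
force: [-0.2, 0.2, 0.4]
gripper_width: 0.999
```

```bash
cat > w.py <<'E'
from h import *
import sys
s=manip.observe(); print(s['time_s'],np.round(s['tool_pos'],4),np.round(s['tcp_rot'],2),np.round(s['force'],1),s['gripper_width'])
p=snap('wrist',sys.argv[1]); print(np.round(p['extrinsics'],3).tolist())
E
python3 w.py w1.png
```

```text
3.725 [0.6476 0.0912 0.2096] [-1.7985e+02  1.2000e-01  6.7770e+01] [-0.2  0.2  0.4] 0.9988899190074182
[[0.925, -0.364, -0.109, 0.674], [-0.379, -0.889, -0.257, 0.157], [-0.004, 0.279, -0.96, 0.352], [0.0, 0.0, 0.0, 1.0]]
```

View pics/w1.png

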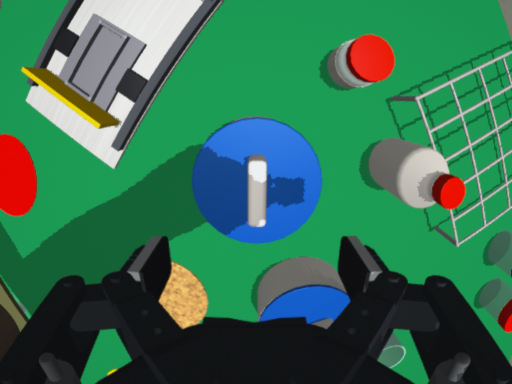

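```bash
cat > wl.py <<'E'
from h import *
import sys
# lid measure in wrist: python wl.py z_disc fn [which nearest x y]
def lid(p,zd=.076,seed=None,fish=True):
    hsv=cv2.cvtColor(p['pixels'],cv2.COLOR_BGR2HSV)
    m=cv2.inRange(hsv,(103,120,40),(128,255,255)); 
    nl,lab,st,ce=cv2.connectedComponentsWithStats(m); out=[]
    for j in range(1,nl):
        if st[j,4]<1500: continue
        h=cv2.convexHull(np.argwhere(lab==j)[:,::-1].astype(np.float32))[:,0]
        w=np.array([atz(p,u,v,zd,fish)[:2] for u,v in h])
        A=np.c_[2*w,np.ones(len(w))]; s=np.linalg.lstsq(A,(w**2).sum(1),rcond=None)[0]
        hm=np.zeros(m.shape,np.uint8); cv2.fillConvexPoly(hm,h.astype(int),1)
        wm=(hsv[...,1]<60)&(hsv[...,2]>120)&(hm>0)
        ww=np.array([atz(p,u,v,zd+.036,fish)[:2] for v,u in np.argwhere(wm)])
        hc=hy=None
        if len(ww)>50:
            r=cv2.minAreaRect((ww*1000).astype(np.float32)); hc=(np.round(r[0],1),np.round(r[1],1)); ev=np.linalg.svd(ww-ww.mean(0),full_matrices=False)[2][0]; hy=np.degrees(np.arctan2(ev[1],ev[0]))%180
        out.append((np.round(ce[j]),'c',np.round(s[:2],4),'r',round(np.sqrt(s[2]+s[0]**2+s[1]**2),4),'handle',hc,hy and round(hy,1)))
    return out
if __name__=='__main__':
    p=snap('wrist',sys.argv[1]); print(manip.observe()['time_s'],np.round(manip.observe()['tool_pos'],4))
    for o in lid(p,float(sys.argv[2])): print(*o)
E
python3 wl.py w1b.png .076
```

```text
3.825 [0.6473 0.0896 0.2114]
[256. 177.] c [0.6474 0.0875] r 0.0628 handle (array([648.,  88.]), array([58.5, 15.1])) 67.2
[307. 303.] c [ 0.6416 -0.0813] r 0.0467 handle None None
```

>>> send_rows:
  angular:
    - [0,0,0]
    - [0,0,0]
    - [0,0,0]
    - [0,0,0]
    - [0,0,0]
    - [0,0,0]
    - [0,0,0]
    - [0,0,0]
    - [0,0,0]
  offset:
    - [0,-0.2,-5]
    - [0,-0.2,-10]
    - [0,-0.2,-12.5]
    - [0,-0.2,-12.7]
    - [0,-0.2,-12.7]
    - [0,-0.2,-12.7]
    - [0,-0.2,-12.7]
    - [0,-0.2,-12.7]
    - [0,-0.2,-12.7]
  claw: [0.6,0.5,0.4,0.3,0,0,0,0,0]
  newtons: 40

```text
time_s: 4.95
tool_pos: [0.649, 0.0888, 0.0853]
tcp_rot: [179.9, -0.0, 67.7]
force: [-0.4, -0.3, 4.6]
gripper_width: 0.182
```

>>> send_rows:
  angular:
    - [0,0,0]
    - [0,0,0]
    - [0,0,0]
    - [0,0,0]
    - [0,0,0]
    - [0,0,0]
  offset:
    - [0,0,1]
    - [0,0,4]
    - [0,0,9]
    - [-3,0,13]
    - [-6,0,14]
    - [-6,0,14]
  claw: [0,0,0,0,0,0]

```text
time_s: 5.7
tool_pos: [0.587, 0.0889, 0.2263]
tcp_rot: [179.9, -0.0, 67.7]
force: [-0.3, -0.2, -1.6]
gripper_width: 0.175
```

```bash
cat > look.py <<'E'
from h import *
import sys
a=snap('scene');b=snap('side')
cv2.imwrite('pics/'+sys.argv[1],np.vstack([np.hstack([cv2.resize(a['pixels'][130:310,90:370],(400,257),interpolation=cv2.INTER_CUBIC),cv2.resize(b['pixels'][100:280,120:400],(400,257),interpolation=cv2.INTER_CUBIC)])]))
for p,n in ((a,'scene'),(b,'side')):
    for t in ['block_center','weight_center','jar_center']: print(n,t,[(np.round(o['xyz'],3).tolist(),round(o['confidence'],2)) for o in manip.boxes_of(p,t)][:3])
E
python3 look.py l1.png
```

```text
scene block_center []
scene weight_center []
scene jar_center [([0.653, 0.088, 0.056], 0.66), ([0.653, -0.108, 0.078], 0.5)]
side block_center [([0.647, 0.125, 0.048], 0.61), ([0.436, -0.209, 0.071], 0.39)]
side weight_center []
side jar_center [([0.649, 0.096, 0.05], 0.74)]
```

View pics/l1.png

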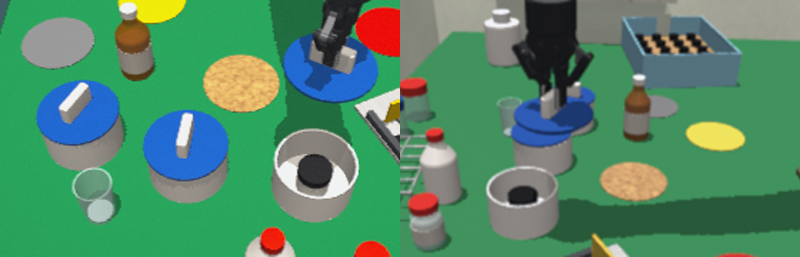

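The near tub at crop (315,172) holds the black-capped jar, not the block. The lid goes back on.

>>> send_rows:
  angular:
    - [0,0,0]
    - [0,0,0]
    - [0,0,0]
    - [0,0,0]
    - [0,0,0]
    - [0,0,0]
    - [0,0,0]
    - [0,0,0]
    - [0,0,0]
  offset:
    - [3,0,-1]
    - [6,0,-4]
    - [6,0,-8]
    - [6,0,-11]
    - [6,0,-12.5]
    - [6,0,-13.5]
    - [6,0,-13.9]
    - [6,0,-13.9]
    - [6,0,-13.9]
  claw: [0,0,0,0,0,0,0,0.5,0.6]

```text
time_s: 7.22
tool_pos: [0.6492, 0.0888, 0.0866]
tcp_rot: [179.9, -0.1, 67.7]
force: [0.2, -0.1, -0.1]
gripper_width: 0.593
```

>>> send_rows:
  angular:
    - [0,0,0]
    - [0,0,0]
    - [0,0,0]
    - [0,0,0]
  offset:
    - [0,0,3]
    - [0,0,8]
    - [0,0,12.7]
    - [0,0,12.7]
  claw: [1,1,1,1]

```text
time_s: 7.72
tool_pos: [0.6516, 0.0892, 0.2185]
tcp_rot: [179.4, -0.3, 67.7]
force: [0.6, -0.8, -0.1]
gripper_width: 1.002
```

```bash
python3 wl.py w2.png .076; python3 look.py l2.png
```

```text
7.775 [0.6501 0.089  0.2157]
[250. 176.] c [0.6481 0.0889] r 0.0628 handle (array([649.1,  91.1]), array([62.5, 15.4])) 67.5
[303. 302.] c [ 0.641  -0.0912] r 0.0539 handle None None
scene block_center [([0.65, -0.103, 0.077], 0.18)]
scene weight_center []
scene jar_center [([0.656, -0.255, 0.03], 0.24)]
side block_center []
side weight_center [([0.51, 0.292, 0.019], 0.7)]
side jar_center []
```

View pics/l2.png

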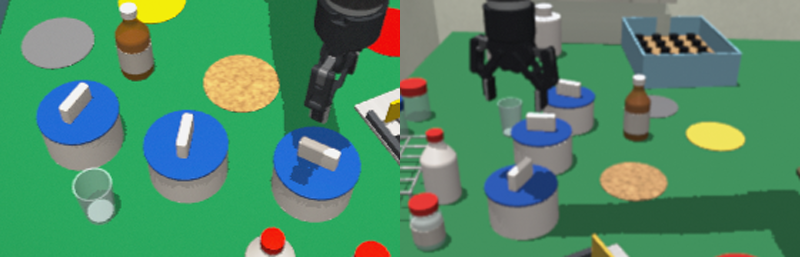

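Near lid is seated: the same circle radius in the wrist view, and flat in both cameras. On to the middle tub.

>>> send_rows:
  angular:
    - [0,0,-10.5]
    - [0,0,-21]
    - [0,0,-31.5]
    - [0,0,-42]
    - [0,0,-52.5]
    - [0,0,-63]
    - [0,0,-67.5]
    - [0,0,-67.5]
  offset:
    - [-0.2,-2.7,0]
    - [-0.4,-5.5,0]
    - [-0.5,-8.2,0]
    - [-0.6,-11,0]
    - [-0.7,-13.7,0]
    - [-0.8,-16.5,0]
    - [-0.9,-19.3,0]
    - [-0.9,-19.3,0]
  claw: [1,1,1,1,1,1,1,1]

```text
time_s: 9.18
tool_pos: [0.639, -0.1061, 0.2117]
tcp_rot: [180.0, 0.0, 0.0]
force: [-0.5, 0.7, -0.1]
gripper_width: 1.001
```

```bash
python3 w.py w3a.png;python3 wl.py w3.png .076
```

```text
9.175 [ 0.639  -0.1061  0.2117] [1.7999e+02 5.0000e-02 4.0000e-02] [-0.5  0.7 -0.1] 1.0013562848170046
[[-0.001, -0.96, -0.279, 0.709], [-1.0, 0.001, 0.001, -0.106], [-0.001, 0.279, -0.96, 0.354], [0.0, 0.0, 0.0, 1.0]]
9.275 [ 0.6391 -0.1042  0.2119]
[257. 174.] c [ 0.6395 -0.1074] r 0.0627 handle (array([ 641.7, -107.5]), array([15.5, 61.6])) 178.8
[ 86. 168.] c [0.6487 0.0866] r 0.0633 handle (array([652.9,  78.9]), array([68.8, 27.9])) 71.1
[407. 210.] c [ 0.5984 -0.2823] r 0.0633 handle (array([ 601.5, -281.9]), array([26.2, 63. ])) 160.7
```

View pics/w3.png

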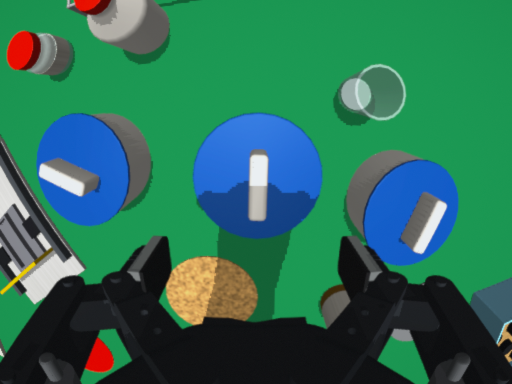

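Mid lid is centred at pixel (257,174) with the handle aligned. Descending to grip it.

>>> send_rows:
  angular:
    - [0,0,-1]
    - [0,0,-1]
    - [0,0,-1]
    - [0,0,-1]
    - [0,0,-1]
    - [0,0,-1]
    - [0,0,-1]
    - [0,0,-1]
    - [0,0,-1]
  offset:
    - [0.1,-0.2,-5]
    - [0.1,-0.2,-10]
    - [0.1,-0.2,-12.5]
    - [0.1,-0.2,-12.7]
    - [0.1,-0.2,-12.7]
    - [0.1,-0.2,-12.7]
    - [0.1,-0.2,-12.7]
    - [0.1,-0.2,-12.7]
    - [0.1,-0.2,-12.7]
  claw: [0.6,0.5,0.4,0.3,0,0,0,0,0]

```text
time_s: 10.4
tool_pos: [0.6407, -0.1064, 0.0857]
tcp_rot: [180.0, -0.1, -0.8]
force: [-0.8, 0.2, -0.7]
gripper_width: 0.18
```

>>> send_rows:
  angular:
    - [0,0,0]
    - [0,0,0]
    - [0,0,0]
    - [0,0,0]
    - [0,0,0]
    - [0,0,0]
  offset:
    - [0,0,1]
    - [0,0,4]
    - [0,0,9]
    - [-3,0,13]
    - [-6,0,14]
    - [-6,0,14]
  claw: [0,0,0,0,0,0]

```text
time_s: 11.15
tool_pos: [0.5793, -0.1064, 0.2279]
tcp_rot: [180.0, -0.2, -0.8]
force: [0.4, 1.4, -1.1]
gripper_width: 0.175
```

```bash
python3 look.py l3.png
```

```text
scene block_center [([0.628, 0.337, 0.027], 0.24)]
scene weight_center [([0.647, -0.106, 0.05], 0.86)]
scene jar_center []
side block_center [([0.73, -0.209, 0.058], 0.59)]
side weight_center [([0.634, -0.103, 0.045], 0.49)]
side jar_center [([0.578, -0.235, 0.042], 0.23)]
```

View pics/l3.png

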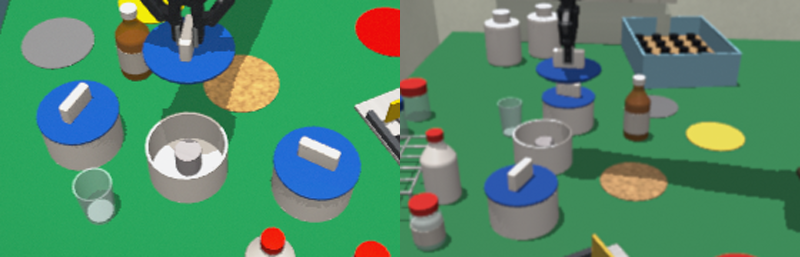

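The middle tub at crop (187,155) holds the steel weight, so its lid goes back on.

>>> send_rows:
  angular:
    - [0,0,0]
    - [0,0,0]
    - [0,0,0]
    - [0,0,0]
    - [0,0,0]
    - [0,0,0]
    - [0,0,0]
    - [0,0,0]
    - [0,0,0]
  offset:
    - [3,0,-1]
    - [6,0,-4]
    - [6,0,-8]
    - [6,0,-11]
    - [6,0,-12.5]
    - [6,0,-13.5]
    - [6,0,-13.9]
    - [6,0,-13.9]
    - [6,0,-13.9]
  claw: [0,0,0,0,0,0,0,0.5,0.6]

```text
time_s: 12.68
tool_pos: [0.6412, -0.1065, 0.0876]
tcp_rot: [180.0, -0.1, -0.8]
force: [-0.0, 0.3, 0.3]
gripper_width: 0.594
```

>>> send_rows:
  angular:
    - [0,0,0]
    - [0,0,0]
    - [0,0,0]
    - [0,0,0]
  offset:
    - [0,0,3]
    - [0,0,8]
    - [0,0,12.7]
    - [0,0,12.7]
  claw: [1,1,1,1]

```text
time_s: 13.18
tool_pos: [0.6436, -0.1069, 0.2194]
tcp_rot: [179.9, -0.6, -0.8]
force: [-0.2, 0.4, -0.3]
gripper_width: 1.002
```

```bash
python3 wl.py w4.png .076; python3 look.py l4.png
```

```text
13.225 [ 0.6421 -0.1066  0.2166]
[254. 177.] c [ 0.6409 -0.106 ] r 0.0628 handle (array([ 643.7, -106.1]), array([15.3, 61.8])) 179.2
[ 88. 174.] c [0.6488 0.0867] r 0.0633 handle (array([653.4,  80. ]), array([67.1, 28. ])) 70.3
[403. 210.] c [ 0.5985 -0.2825] r 0.0633 handle (array([ 602. , -282.1]), array([26.4, 63.3])) 160.9
scene block_center []
scene weight_center []
scene jar_center []
side block_center []
side weight_center [([0.793, 0.18, 0.055], 0.66)]
side jar_center []
```

View pics/l4.png

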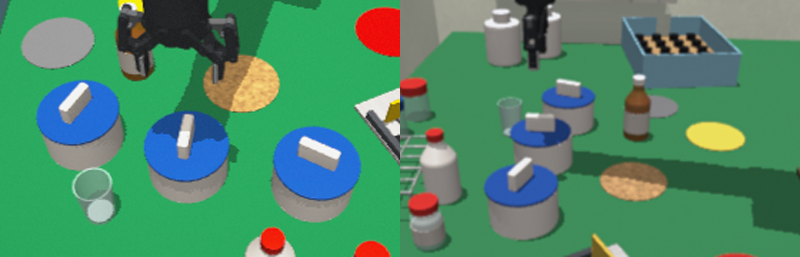

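>>> send_rows:
  angular:
    - [0,0,-6]
    - [0,0,-12]
    - [0,0,-18.8]
    - [0,0,-18.8]
    - [0,0,-18.8]
  offset:
    - [-1.3,-5.6,0]
    - [-2.6,-11.2,0]
    - [-3.7,-16,0]
    - [-4.1,-17.5,0]
    - [-4.1,-17.5,0]
  claw: [1,1,1,1,1]

```text
time_s: 14.25
tool_pos: [0.5989, -0.2819, 0.2128]
tcp_rot: [-180.0, 0.0, -19.7]
force: [-0.3, 0.9, -0.0]
gripper_width: 1.002
```

```bash
python3 wl.py w5.png .076; python3 wl.py w5b.png .076
```

```text
14.3 [ 0.5993 -0.2807  0.213 ]
[257. 174.] c [ 0.5984 -0.2845] r 0.0628 handle (array([ 600.6, -285.5]), array([15.1, 62.8])) 160.2
[100. 192.] c [ 0.6409 -0.1076] r 0.0633 handle (array([ 643.1, -109.5]), array([27.9, 62.8])) 178.4
[ 13. 240.] c [0.6495 0.086 ] r 0.0653 handle None None
14.35 [ 0.5995 -0.2801  0.213 ]
[258. 174.] c [ 0.5984 -0.2845] r 0.0627 handle (array([ 601.1, -285.4]), array([15.4, 61.9])) 159.7
[101. 191.] c [ 0.6409 -0.1076] r 0.0633 handle (array([ 644. , -109.7]), array([30.4, 62.9])) 178.4
[ 14. 239.] c [0.6501 0.0863] r 0.0657 handle None None
```

>>> send_rows:
  angular:
    - [0,0,0]
    - [0,0,0]
    - [0,0,0]
    - [0,0,0]
    - [0,0,0]
    - [0,0,0]
    - [0,0,0]
    - [0,0,0]
    - [0,0,0]
  offset:
    - [0,-0.3,-5]
    - [0,-0.3,-10]
    - [0,-0.3,-12.5]
    - [0,-0.3,-12.7]
    - [0,-0.3,-12.7]
    - [0,-0.3,-12.7]
    - [0,-0.3,-12.7]
    - [0,-0.3,-12.7]
    - [0,-0.3,-12.7]
  claw: [0.6,0.5,0.4,0.3,0,0,0,0,0]

```text
time_s: 15.48
tool_pos: [0.5994, -0.2845, 0.0865]
tcp_rot: [180.0, -0.0, -19.6]
force: [0.1, 0.3, -0.5]
gripper_width: 0.174
```

>>> send_rows:
  angular:
    - [0,0,0]
    - [0,0,0]
    - [0,0,0]
    - [0,0,0]
    - [0,0,0]
  offset:
    - [0,0,1]
    - [0,0,4]
    - [0,0,9]
    - [0,0,14]
    - [0,0,14]
  claw: [0,0,0,0,0]

```text
time_s: 16.1
tool_pos: [0.6021, -0.2857, 0.2326]
tcp_rot: [179.9, -0.6, -19.6]
force: [0.5, -0.1, -1.6]
gripper_width: 0.175
```

```bash
python3 look.py l5.png
```

```text
scene block_center [([0.607, -0.283, 0.062], 0.82), ([0.728, -0.227, 0.053], 0.45)]
scene weight_center []
scene jar_center []
side block_center [([0.6, -0.279, 0.053], 0.43)]
side weight_center []
side jar_center []
```

View pics/l5.png

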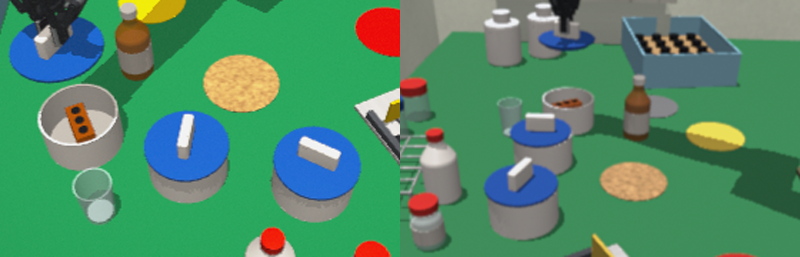

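The orange block with its dotted top is in the far tub, crop (80,122). Its lid now goes onto the cork at scene (259,188).

>>> send_rows:
  angular:
    - [0,0,0]
    - [0,0,0]
    - [0,0,0]
    - [0,0,0]
    - [0,0,0]
    - [0,0,0]
    - [0,0,0]
    - [0,0,0]
    - [0,0,0]
    - [0,0,0]
  offset:
    - [-2.7,4.3,0]
    - [-5.7,9,0]
    - [-8.7,13.8,0]
    - [-11.7,18.5,0]
    - [-14.4,22.8,0]
    - [-15.4,24.4,-2]
    - [-15.4,24.4,-7]
    - [-15.4,24.4,-12]
    - [-15.4,24.4,-16]
    - [-15.4,24.4,-18]
  claw: [0,0,0,0,0,0,0,0,0,0]

```text
time_s: 17.75
tool_pos: [0.4246, -0.1076, 0.0556]
tcp_rot: [-177.5, 0.2, -16.0]
force: [0.3, 0.3, -0.8]
gripper_width: 0.179
```

>>> send_rows:
  angular:
    - [0,0,0]
    - [0,0,0]
    - [0,0,0]
  offset:
    - [0,0,-1.2]
    - [0,0,-1.7]
    - [0,0,-1.8]
  claw: [0,0,0]

```text
time_s: 18.12
tool_pos: [0.4266, -0.1081, 0.04]
tcp_rot: [-177.5, 0.0, -16.0]
force: [0.2, 0.3, -0.3]
gripper_width: 0.18
```

```bash
python3 look.py l6.png; python3 w.py w6.png
```

```text
scene block_center [([0.609, -0.282, 0.061], 0.6), ([0.442, -0.102, 0.035], 0.48), ([0.457, -0.032, 0.001], 0.27)]
scene weight_center []
scene jar_center []
side block_center [([0.596, -0.279, 0.056], 0.6)]
side weight_center [([0.619, -0.052, 0.044], 0.58)]
side jar_center [([0.614, -0.052, 0.045], 0.52)]
18.525 [ 0.4261 -0.108   0.0397] [-1.775e+02  3.000e-02 -1.598e+01] [-2.1  0.9 -0.8] 0.17810908434373934
[[-0.276, -0.926, -0.256, 0.492], [-0.96, 0.254, 0.118, -0.133], [-0.044, 0.278, -0.959, 0.182], [0.0, 0.0, 0.0, 1.0]]
```

View pics/l6.png

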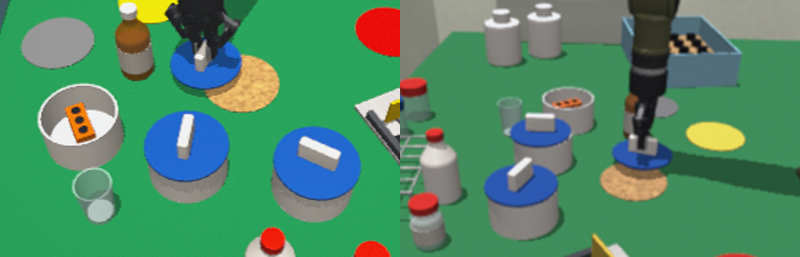

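```bash
python3 -c "
from h import *
s=manip.observe()
for k in s: print(k,np.round(s[k],2))"
```

```text
time_s 18.58
q [-16.04  17.12 -37.52  35.4    2.5  179.94]
qd [-0.01  0.11 -0.15 -0.05  0.06 -0.01]
tau [ -0.   -36.04  18.55   0.     0.18   0.  ]
tool_pos [ 0.43 -0.11  0.04]
tcp_rot [-1.775e+02  4.000e-02 -1.598e+01]
force [-0.06 -0.71 -0.35]
ft_torque [-0.01  0.02 -0.06]
gripper_width 0.18
```

```bash
python3 -c "
from h import *
from scipy.spatial.transform import Rotation as R
c=R.from_euler('xyz',manip.observe()['tcp_rot'],degrees=True)
for y in (-16,10): print(y,(R.from_euler('xyz',[180,0,y],degrees=True)*c.inv()).as_rotvec(degrees=True))"
```

```text
-16 [-2.41250045  0.64697688 -0.01894634]
10 [-2.51771893  0.0884562  25.97690753]
```

>>> send_rows:
  angular:
    - [-1,0,8]
    - [-2,0,16]
    - [-2.5,0.1,26]
    - [-2.5,0.1,26]
    - [-2.5,0.1,26]
  offset:
    - [0,0,2]
    - [0.6,2,2.5]
    - [1.2,4.5,2.5]
    - [1.9,6.8,2.2]
    - [1.9,6.8,1.5]
  claw: [0,0,0,0,0]

```text
time_s: 19.2
tool_pos: [0.4457, -0.0389, 0.0546]
tcp_rot: [180.0, -0.0, 10.2]
force: [-0.3, -0.8, -0.3]
gripper_width: 0.178
```

```bash
python3 w.py w7.png;  python3 -c "
from h import *
s=manip.observe();print(np.round(s['q'],1))
a=snap('scene');b=snap('side');cv2.imwrite('pics/l7.png',np.hstack([cv2.resize(a['pixels'][130:270,180:360],None,fx=2,fy=2),cv2.resize(b['pixels'][130:270,200:380],None,fx=2,fy=2)]))"
```

```text
19.2 [ 0.4457 -0.0389  0.0546] [ 1.800e+02 -4.000e-02  1.017e+01] [-0.3 -0.8 -0.3] 0.178357465172751
[[0.175, -0.946, -0.273, 0.515], [-0.985, -0.169, -0.048, -0.026], [-0.001, 0.277, -0.961, 0.197], [0.0, 0.0, 0.0, 1.0]]
[ -5.1  16.6 -35.5  38.   -0.  164.8]
```

View pics/l7.png

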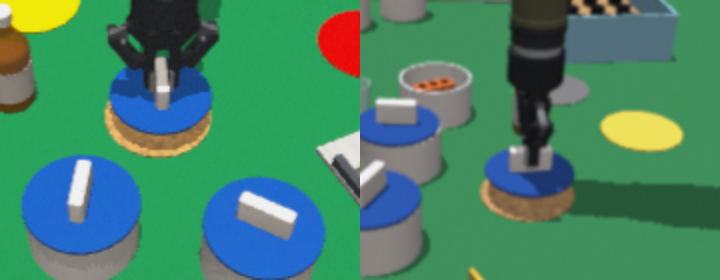

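The lid is level and centred over the cork. Lowering and releasing.

>>> send_rows:
  angular:
    - [0,0,0]
    - [0,0,0]
    - [0,0,0]
    - [0,0,0]
    - [0,0,0]
    - [0,0,0]
    - [0,0,0]
    - [0,0,0]
    - [0,0,0]
  offset:
    - [0,0,-1.5]
    - [0,0,-2.4]
    - [0,0,-2.75]
    - [0,0,-2.75]
    - [0,0,-2.75]
    - [0,0,-2.75]
    - [0,0,3]
    - [0,0,9]
    - [0,0,15]
  claw: [0,0,0,0,0.5,0.8,1,1,1]

```text
time_s: 20.48
tool_pos: [0.4446, -0.0399, 0.2062]
tcp_rot: [-180.0, 0.0, 10.0]
force: [1.0, 0.4, 0.0]
gripper_width: 1.0
```

```bash
python3 wl.py w8.png .017; python3 - <<'E'
from h import *
a=snap('scene');b=snap('side');cv2.imwrite('pics/l8.png',np.hstack([cv2.resize(a['pixels'][130:270,110:290],None,fx=2,fy=2),cv2.resize(b['pixels'][130:270,200:380],None,fx=2,fy=2)]))
E
```

```text
20.525 [ 0.449  -0.0403  0.2139]
[358.  27.] c [ 0.6665 -0.1222] r 0.0767 handle (array([ 621.1, -129.9]), array([65.4, 22.2])) 174.2
[255. 165.] c [ 0.444  -0.0398] r 0.0627 handle (array([465.7, -60. ]), array([91.8, 64. ])) 9.8
```

View pics/l8.png

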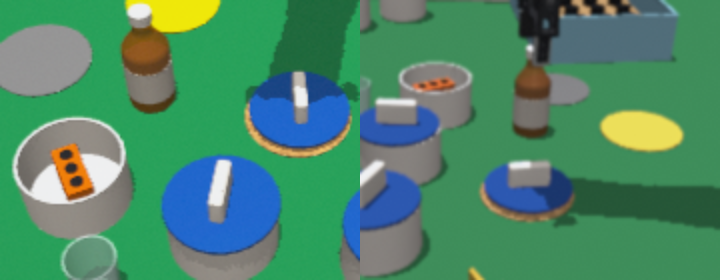

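View pics/w8.png

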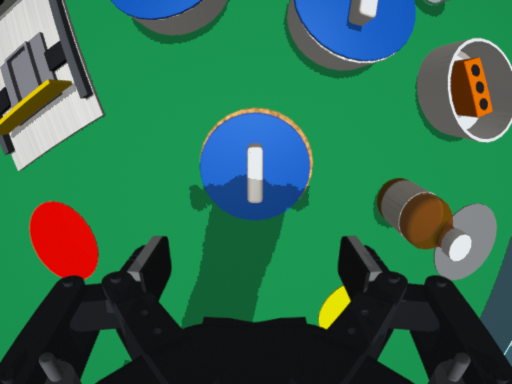

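Lid is flat on the cork at (0.444,-0.040). Next I'll measure the slide and the block.

```bash
python3 - <<'E'
from h import *
a=snap('scene','sc9.png');b=snap('side','sd9.png')
cv2.imwrite('pics/s9a.png',cv2.resize(a['pixels'][170:310,330:505],None,fx=4.4,fy=4.2,interpolation=cv2.INTER_CUBIC))
cv2.imwrite('pics/s9b.png',cv2.resize(b['pixels'][255:384,130:325],None,fx=4,fy=4,interpolation=cv2.INTER_CUBIC))
np.savez('cams.npz',a=a['extrinsics'],b=b['extrinsics'],ka=[a['fx'],a['fy'],a['cx'],a['cy']],kb=[b['fx'],b['fy'],b['cx'],b['cy']])
for p,n in ((a,'scene'),(b,'side')):
    print(n,[(np.round(o['xyz'],3).tolist(),round(o['confidence'],2)) for o in manip.boxes_of(p,'block_center')][:3])
    r=manip.regions_of(p,'block_center')
    print([ (np.round(np.argwhere(o['pixels']).mean(0)),o['confidence']) for o in r])
E
```

```text
scene [([0.605, -0.283, 0.06], 0.92), ([0.806, 0.155, 0.08], 0.65)]
[(array([215., 145.]), 0.55)]
side [([0.598, -0.28, 0.054], 0.56)]
[(array([172., 238.]), 0.69)]
```

View pics/s9a.png

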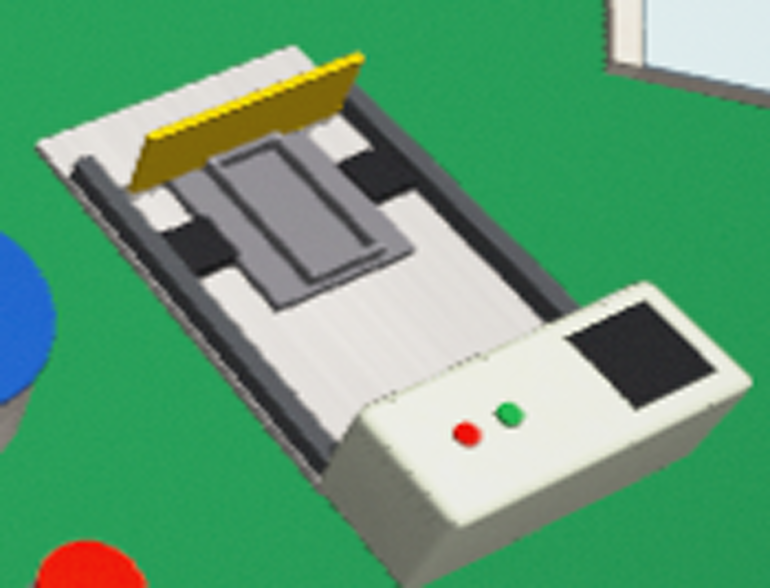

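View pics/s9b.png

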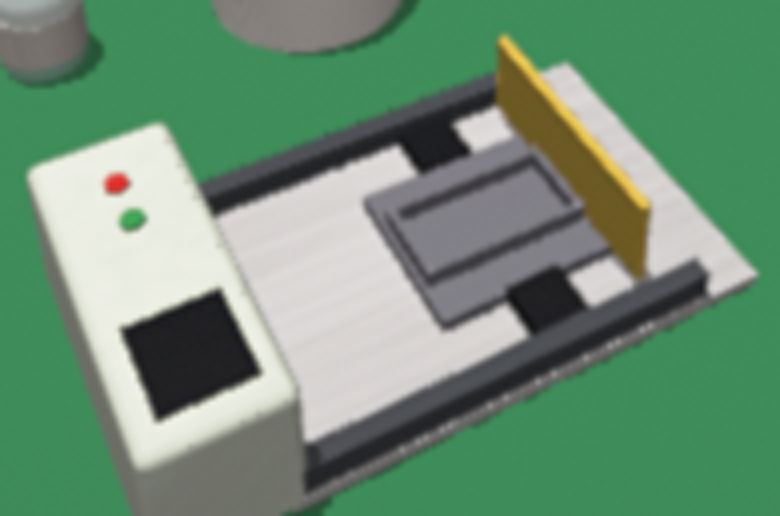

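```bash
cat >> h.py <<'E'
def tri(p1,a,p2,b,f1=False,f2=False):
    o1,d1=ray(p1,*a,f1);o2,d2=ray(p2,*b,f2)
    A=np.c_[d1,-d2];s=np.linalg.lstsq(A,o2-o1,rcond=None)[0];x,y=o1+d1*s[0],o2+d2*s[1]
    return (x+y)/2,np.linalg.norm(x-y)
E
python3 - <<'E'
from h import *
z=np.load('cams.npz')
def mk(e,k): return dict(extrinsics=e,fx=k[0],fy=k[1],cx=k[2],cy=k[3])
a=mk(z['a'],z['ka']);b=mk(z['b'],z['kb'])
S=lambda x,y:(330+x/4.4,170+y/4.2); D=lambda x,y:(130+x/4,255+y/4)
pts={'plateL':((148,135),(500,38)),'plateR':((362,57),(650,208)),'baseR':((295,45),(755,272)),'railRend?':((348,92),(700,265)),
'stopTL':((362,408),(163,125)),'slideBL':((275,308),(368,205)),'slideBR':((412,250),(448,326))}
R={}
for k,(s,d) in pts.items():
    R[k],e=tri(a,S(*s),b,D(*d)); print(k,np.round(R[k],4),round(e,4))
v=R['plateR']-R['plateL'];print('plate len',np.linalg.norm(v),'travel yaw',np.degrees(np.arctan2(v[1],v[0]))-90)
v=R['slideBR']-R['slideBL'];print('slide yaw',np.degrees(np.arctan2(v[1],v[0]))-90)
print((R['plateL']+R['plateR'])/2)
E
```

```text
plateL [0.5157 0.2077 0.0635] 0.0018
plateR [0.4406 0.3266 0.0626] 0.0022
baseR [0.3831 0.3125 0.0068] 0.0009
railRend? [0.4203 0.3305 0.0212] 0.0195
stopTL [0.6809 0.2929 0.0708] 0.0001
slideBL [0.5822 0.2803 0.0076] 0.0005
slideBR [0.5348 0.3559 0.0097] 0.0021
plate len 0.14070280359880152 travel yaw 32.29051560413416
slide yaw 32.06576075705895
[0.4781486  0.26716281 0.06301235]
```

>>> send_rows:
  angular:
    - [0,0,10.5]
    - [0,0,21]
    - [0,0,31.5]
    - [0,0,42]
    - [0,0,52.5]
    - [0,0,63]
    - [0,0,73.5]
    - [0,0,84]
    - [0,0,94.5]
    - [0,0,105]
  offset:
    - [1.5,-2.4,0]
    - [3,-4.9,0]
    - [4.5,-7.3,0]
    - [6,-9.8,0]
    - [7.5,-12.2,0]
    - [9,-14.6,0]
    - [10.5,-17,0]
    - [12,-19.5,0]
    - [13.5,-22,0]
    - [15.2,-24.4,0]
  claw: [1,1,1,1,1,1,1,1,1,1]

```text
time_s: 22.18
tool_pos: [0.5965, -0.2844, 0.2026]
tcp_rot: [-179.9, -0.1, 115.4]
force: [0.9, -0.1, -0.5]
gripper_width: 1.004
```

>>> send_rows:
  angular:
    - [0,0,10.5]
    - [0,0,21]
    - [0,0,31.5]
    - [0,0,42]
    - [0,0,52.5]
    - [0,0,63]
    - [0,0,73.5]
    - [0,0,82]
    - [0,0,82]
  offset:
    - [0,0,0]
    - [0,0,0]
    - [0,0,0]
    - [0,0,0]
    - [0,0,0]
    - [0,0,0]
    - [0,0,0]
    - [0,0,0]
    - [0,0,0]
  claw: [1,1,1,1,1,1,1,1,1]

```text
time_s: 23.3
tool_pos: [0.5962, -0.2836, 0.2028]
tcp_rot: [179.9, -0.1, -163.1]
force: [-0.0, -0.1, 0.3]
gripper_width: 1.002
```

```bash
cat > wb.py <<'E'
from h import *
import sys
s=manip.observe();print(s['time_s'],np.round(s['tool_pos'],4),np.round(s['tcp_rot'],2))
p=snap('wrist',sys.argv[1]); s=manip.observe(); print(np.round(s['tool_pos'],4),np.round(s['q'],1))
z=float(sys.argv[2])
hsv=cv2.cvtColor(p['pixels'],cv2.COLOR_BGR2HSV)
m=cv2.inRange(hsv,(3,170,90),(16,255,255)); nl,lab,st,ce=cv2.connectedComponentsWithStats(cv2.morphologyEx(m,cv2.MORPH_CLOSE,np.ones((9,9))))
for j in range(1,nl):
    if st[j,4]>800:
        print('orange',st[j],np.round(ce[j]))
# black dots
g=cv2.cvtColor(p['pixels'],cv2.COLOR_BGR2GRAY)
for o in manip.boxes_of(p,'block_center')[:2]: print(np.round(o['xyz'],4),o['confidence'])
E
python3 wb.py w9.png .057
```

```text
23.3 [ 0.5962 -0.2836  0.2028] [ 1.7991e+02 -7.0000e-02 -1.6308e+02]
[ 0.5963 -0.2837  0.203 ] [-25.4  29.2  10.1  71.    0.  -42.3]
orange [ 333    8   52   58 1811] [355.  39.]
orange [ 230  142   44   75 1654] [251. 178.]
[ 0.6016 -0.2841  0.0563] 0.98
```

View pics/w9.png

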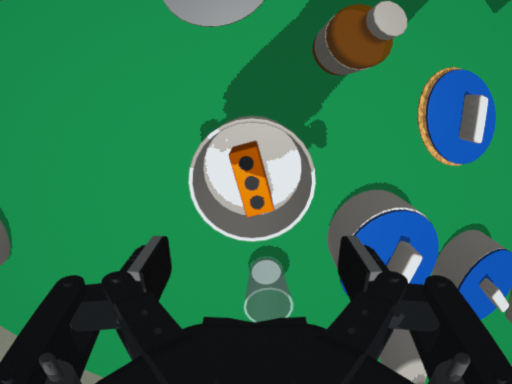

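```bash
python3 - <<'E'
from h import *
p=snap('wrist'); s=manip.observe(); print(s['time_s'],np.round(s['tool_pos'],4),s['tcp_rot'])
im=p['pixels'];g=im.max(2)
c=np.zeros_like(g);c[140:218,228:276]=1
m=((g<70)&(c>0)).astype(np.uint8)
nl,lab,st,ce=cv2.connectedComponentsWithStats(m);D=[]
for j in range(1,nl):
    if st[j,4]>40: w=atz(p,*ce[j],.057,True);D.append(w[:2]);print(np.round(ce[j],1),st[j,4],np.round(w,4))
D=np.array(D);v=D[-1]-D[0];print('yaw',np.degrees(np.arctan2(v[1],v[0])),'spacing',np.linalg.norm(np.diff(D,axis=0),axis=1),'c',D.mean(0))
# z check by scene+wrist of middle dot: rim circle too
hsv=cv2.cvtColor(im,cv2.COLOR_BGR2HSV)
ng=(cv2.inRange(hsv,(50,100,30),(85,255,255))==0).astype(np.uint8);ng[:115]=0;ng[250:]=0;ng[:,:185]=0;ng[:,320:]=0
nl,lab,st,ce=cv2.connectedComponentsWithStats(ng);j=lab[179,252]
h=cv2.convexHull(np.argwhere(lab==j)[:,::-1].astype(np.float32))[:,0];w=np.array([atz(p,u,v,.07,True)[:2] for u,v in h],np.float32)
print('rim',cv2.minEnclosingCircle(w))
b=snap('scene');
g=b['pixels'].max(2);crop=b['pixels'][185:240,115:180];cv2.imwrite('pics/blk.png',cv2.resize(crop,None,fx=10,fy=10,interpolation=cv2.INTER_CUBIC))
hs=cv2.cvtColor(b['pixels'],cv2.COLOR_BGR2HSV);m=((g<70)).astype(np.uint8);k=np.zeros_like(m);k[195:235,125:170]=1
nl,lab,st,ce=cv2.connectedComponentsWithStats(m*k)
for j in range(1,nl): print(st[j],ce[j], np.round(atz(b,*ce[j],.057),4))
E
```

```text
23.45 [ 0.5965 -0.2837  0.2035] [ 1.79962045e+02 -1.16398224e-02 -1.63084648e+02]
[246.  162.5] 145 [ 0.5843 -0.2953  0.057 ]
[251.5 182.5] 115 [ 0.6022 -0.2843  0.057 ]
[256.9 201.5] 116 [ 0.6198 -0.2732  0.057 ]
yaw 31.83860853811186 spacing [0.02106464 0.0208289 ] c [ 0.60210817 -0.28422732]
rim ((0.597682774066925, -0.28526127338409424), 0.0630340576171875)
[140 205   6   4  20] [142.45 206.65] [ 0.5834 -0.2956  0.057 ]
[143 212   5   4  18] [145.  213.5] [ 0.602  -0.2844  0.057 ]
[146 218   5   5  19] [148. 220.] [ 0.619  -0.2728  0.057 ]
```

View pics/blk.png

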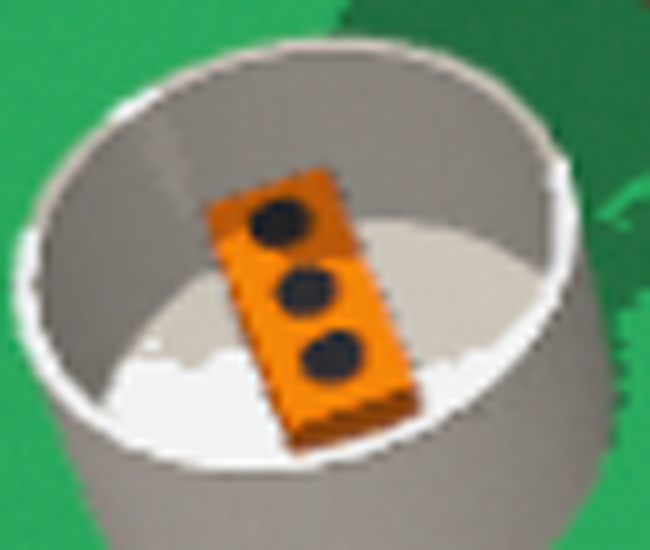

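>>> send_rows:
  angular:
    - [0,0,10]
    - [0,0,15]
    - [0,0,15]
    - [0,0,15]
    - [0,0,15]
    - [0,0,15]
    - [0,0,15]
    - [0,0,15]
  offset:
    - [0.5,-0.1,-4]
    - [0.5,-0.1,-8]
    - [0.5,-0.1,-11]
    - [0.5,-0.1,-14]
    - [0.5,-0.1,-16.5]
    - [0.5,-0.1,-17.7]
    - [0.5,-0.1,-18]
    - [0.5,-0.1,-18]
  claw: [0.6,0.6,0.6,0.6,0.6,0.6,0.6,0.6]
  newtons: 40

```text
time_s: 24.5
tool_pos: [0.6024, -0.2852, 0.0252]
tcp_rot: [-179.9, 0.1, -148.0]
force: [-0.4, -0.9, -0.4]
gripper_width: 0.598
```

>>> send_rows:
  angular:
    - [0,0,0]
    - [0,0,0]
    - [0,0,0]
    - [0,0,0]
    - [0,0,0]
    - [0,0,0]
    - [0,0,0]
    - [0,0,0]
  offset:
    - [0,0,0]
    - [0,0,0]
    - [0,0,0]
    - [0,0,0]
    - [0,0,1.5]
    - [0,0,5]
    - [0,0,11]
    - [0,0,17]
  claw: [0,0,0,0,0,0,0,0]

```text
time_s: 25.5
tool_pos: [0.601, -0.2845, 0.1958]
tcp_rot: [179.9, -0.0, -148.0]
force: [0.0, -0.6, 0.5]
gripper_width: 0.348
```

```bash
python3 look.py l10.png;python3 w.py w10.png
```

```text
scene block_center [([0.622, -0.274, 0.232], 0.69)]
scene weight_center [([0.514, 0.286, 0.019], 0.58)]
scene jar_center [([0.728, -0.227, 0.055], 0.68)]
side block_center [([0.614, -0.266, 0.21], 0.74), ([0.636, -0.096, 0.073], 0.71), ([0.639, 0.143, 0.041], 0.47)]
side weight_center []
side jar_center [([0.731, -0.208, 0.063], 0.72)]
25.9 [ 0.6004 -0.2842  0.192 ] [ 1.7979e+02 -1.0000e-01 -1.4798e+02] [-0.3  1.4 -2.7] 0.3440742015597341
[[-0.529, 0.816, 0.231, 0.541], [0.849, 0.508, 0.149, -0.322], [0.005, 0.275, -0.961, 0.334], [0.0, 0.0, 0.0, 1.0]]
```

View pics/l10.png

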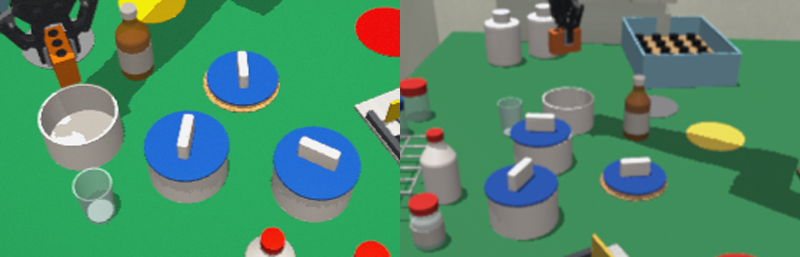

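View pics/w10.png

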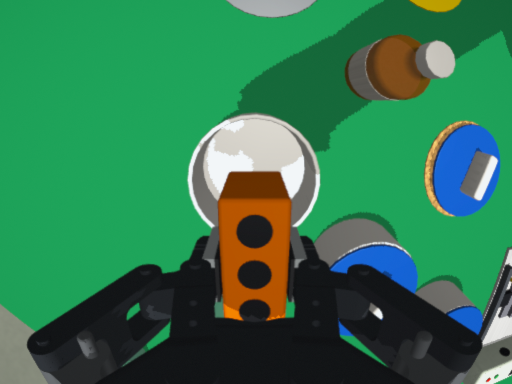

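>>> send_rows:
  angular:
    - [0,0,0]
    - [0,0,0]
    - [0,0,0]
    - [0,0,0]
    - [0,0,0]
    - [0,0,0]
    - [0,0,0]
    - [0,0,0]
    - [0,0,0]
    - [0,0,0]
  offset:
    - [0,3,1]
    - [0,8,2]
    - [0,14,2]
    - [0,20,2]
    - [0,26,2]
    - [0,32,2]
    - [0,38,2]
    - [0,44,2]
    - [0,50,2]
    - [0,55.5,2]
  claw: [0,0,0,0,0,0,0,0,0,0]

```text
time_s: 27.2
tool_pos: [0.6009, 0.272, 0.2128]
tcp_rot: [-180.0, -0.1, -147.9]
force: [0.6, -0.7, -1.9]
gripper_width: 0.346
```

>>> send_rows:
  angular:
    - [0,0,0]
    - [0,0,0]
    - [0,0,0]
  offset:
    - [-1,4,0]
    - [-1.5,6,0]
    - [-1.5,6,0]
  claw: [0,0,0]

```text
time_s: 27.58
tool_pos: [0.5861, 0.3307, 0.2133]
tcp_rot: [-180.0, -0.1, -147.9]
force: [-0.2, -0.0, -1.9]
gripper_width: 0.346
```

```bash
python3 w.py w11.png; python3 -c "
import cv2,numpy as np
i=cv2.imread('pics/w11.png');cv2.imwrite('pics/w11c.png',cv2.resize(i[0:250,130:380],None,fx=2.4,fy=2.4,interpolation=cv2.INTER_CUBIC))"
```

```text
27.575 [0.5861 0.3307 0.2133] [-1.7996e+02 -7.0000e-02 -1.4787e+02] [-0.2 -0.  -1.9] 0.34570742767807583
[[-0.531, 0.815, 0.234, 0.526], [0.848, 0.51, 0.147, 0.294], [0.0, 0.276, -0.961, 0.356], [0.0, 0.0, 0.0, 1.0]]
```

View pics/w11.png

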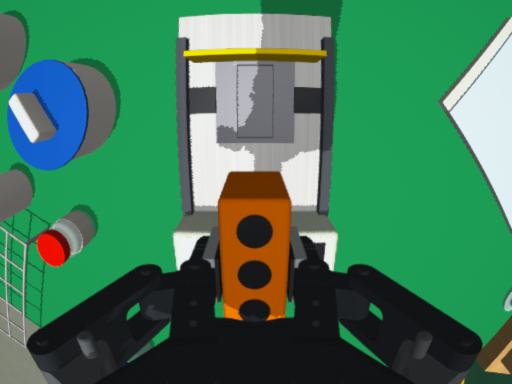

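View pics/w11c.png

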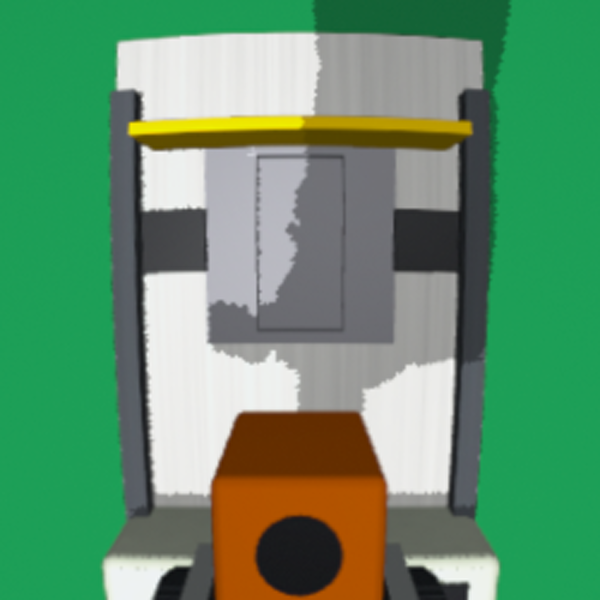

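```bash
python3 - <<'E'
from h import *
z=np.load('cams.npz')
def mk(e,k): return dict(extrinsics=e,fx=k[0],fy=k[1],cx=k[2],cy=k[3])
a=mk(z['a'],z['ka']);b=mk(z['b'],z['kb'])
p=snap('wrist','w11b.png'); i=p['pixels'];print(manip.observe()['tool_pos'])
W=lambda x,y:(130+x/2.4-.3,y/2.4-.3)
u=np.array([math for math in [0.846,0.533]]);u=np.array([np.cos(np.radians(32.1)),np.sin(np.radians(32.1))])
for zz in (.012,.016,.020,.024,.028):
    q=np.array([atz(p,*W(*c),zz,True)[:2] for c in [(257,157),(344,157),(344,330),(257,330)]])
    c=q.mean(0); L=np.linalg.norm((q[0]+q[1]-q[2]-q[3])/2);w=np.linalg.norm((q[0]+q[3]-q[1]-q[2])/2);v=(q[3]+q[2]-q[0]-q[1]);
    print(zz,'c',np.round(c,4),'L',round(L,4),'w',round(w,4),'yaw',round(np.degrees(np.arctan2(v[1],v[0])),2))
S=lambda x,y:(330+x/4.4,170+y/4.2);D=lambda x,y:(130+x/4,255+y/4)
for k,w,s,d in [('BL?',(394,343),(275,308),(368,205)),('BR?',(207,343),(412,250),(448,326)),('plL',(471,125),(148,135),(500,38)),('plR',(129,125),(362,57),(650,208))]:
    print(k,[ (np.round(x,4),round(e,4)) for x,e in (tri(p,W(*w),a,S(*s),True),tri(p,W(*w),b,D(*d),True))])
# rails: inner edges lines at z=.024
for nm,pts in (('railL',[(140,100),(152,510)]),('railR',[(459,100),(450,510)])):
    q=[atz(p,*W(*c),.024,True)[:2] for c in pts]; v=q[1]-q[0]; print(nm,np.round(q,4),np.degrees(np.arctan2(v[1],v[0])))
E
```

```text
[0.5868827  0.32875847 0.21389735]
0.012 c [0.5212 0.2899] L 0.0839 w 0.0416 yaw 31.98
0.016 c [0.5213 0.29  ] L 0.0829 w 0.0411 yaw 31.98
0.02 c [0.5214 0.29  ] L 0.082 w 0.0406 yaw 31.98
0.024 c [0.5214 0.29  ] L 0.081 w 0.0401 yaw 31.98
0.028 c [0.5215 0.2901] L 0.08 w 0.0396 yaw 31.98
BL? [(array([ 0.5339,  0.3366, -0.0644]), np.float64(0.0624)), (array([0.5536, 0.3443, 0.0775]), np.float64(0.0357))]
BR? [(array([0.5843, 0.3015, 0.086 ]), np.float64(0.048)), (array([ 0.5702,  0.2773, -0.0763]), np.float64(0.062))]
plL [(array([ 0.3779,  0.2969, -0.1112]), np.float64(0.0898)), (array([0.4926, 0.3166, 0.165 ]), np.float64(0.0429))]
plR [(array([0.5351, 0.2601, 0.1828]), np.float64(0.049)), (array([ 0.4644,  0.1547, -0.1132]), np.float64(0.0893))]
railL [[0.5011 0.1895]
 [0.6712 0.2954]] 31.931892396377414
railR [[0.4226 0.3152]
 [0.5917 0.4227]] 32.4578924285273
```

```bash
python3 - <<'E'
from h import *
z=np.load('cams.npz')
def mk(e,k): return dict(extrinsics=e,fx=k[0],fy=k[1],cx=k[2],cy=k[3])
a=mk(z['a'],z['ka']);b=mk(z['b'],z['kb'])
p=snap('wrist')
W=lambda x,y:(130+x/2.4-.3,y/2.4-.3)
S=lambda x,y:(330+x/4.4,170+y/4.2);D=lambda x,y:(130+x/4,255+y/4)
for k,w,s,d in [('slL',(207,343),(275,308),(368,205)),('slR',(394,343),(412,250),(448,326)),('plL',(129,125),(148,135),(500,38)),('plR',(471,125),(362,57),(650,208)),
  ('pkRearL',(257,157),(212,158),(533,152)),('pkFrontL',(257,330),(314,284),(388,214)),('pkFrontR',(344,330),(386,245),(430,282)),]:
    print(k,[ (np.round(x,4),round(e,4)) for x,e in (tri(p,W(*w),a,S(*s),True),tri(p,W(*w),b,D(*d),True))])
# project pocket rect on scene & side
u=np.array([np.cos(np.radians(32)),np.sin(np.radians(32))]);n=np.array([-u[1],u[0]]);c=np.array([.5214,.290])
A=cv2.imread('pics/sc9.png');B=cv2.imread('pics/sd9.png')
A=cv2.resize(A[170:310,330:505],None,fx=4.4,fy=4.2,interpolation=cv2.INTER_CUBIC);B=cv2.resize(B[255:384,130:325],None,fx=4,fy=4,interpolation=cv2.INTER_CUBIC)
for im,cam,o,f in ((A,a,(330,170),(4.4,4.2)),(B,b,(130,255),(4,4))):
    q=[]
    for sx,sy in ((1,1),(1,-1),(-1,-1),(-1,1)):
        X=c+u*.041*sx+n*.02*sy; q.append((proj(cam,[*X,.022])-o)*f)
    cv2.polylines(im,[np.array(q).astype(int)],True,(0,0,255),1)
cv2.imwrite('pics/ov.png',np.hstack([A[:400,:500],cv2.resize(B[:,250:],None,fx=.775,fy=.775)[:400,:290]]) if 0 else A[:400,:500]);cv2.imwrite('pics/ov2.png',B[:400,300:])
E
```

```text
slL [(array([0.5866, 0.2773, 0.0141]), np.float64(0.0022)), (array([0.5852, 0.2759, 0.0036]), np.float64(0.0053))]
slR [(array([0.5386, 0.354 , 0.0133]), np.float64(0.0016)), (array([0.5363, 0.354 , 0.0084]), np.float64(0.0044))]
plL [(array([0.5167, 0.2053, 0.0673]), np.float64(0.0031)), (array([0.516 , 0.2008, 0.0569]), np.float64(0.0012))]
plR [(array([0.443 , 0.3238, 0.065 ]), np.float64(0.0048)), (array([0.4397, 0.3222, 0.0588]), np.float64(0.0009))]
pkRearL [(array([0.4978, 0.2509, 0.0279]), np.float64(0.0016)), (array([0.4969, 0.2507, 0.0211]), np.float64(0.0015))]
pkFrontL [(array([0.5691, 0.2965, 0.0161]), np.float64(0.0061)), (array([0.5687, 0.2937, 0.0163]), np.float64(0.0018))]
pkFrontR [(array([0.5467, 0.3316, 0.0275]), np.float64(0.0082)), (array([0.5456, 0.3297, 0.0096]), np.float64(0.0014))]
```

View pics/ov.png

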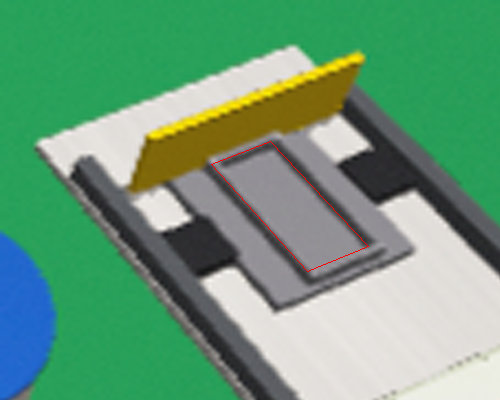

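View pics/ov2.png

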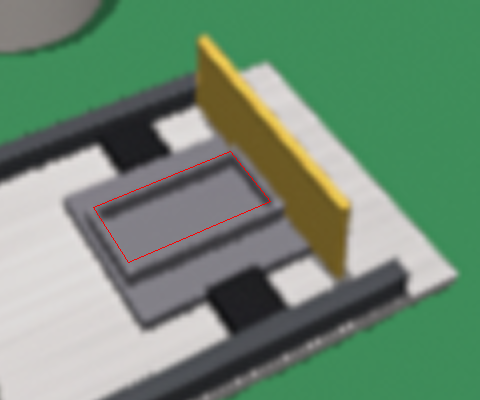

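>>> send_rows:
  angular:
    - [0,0,0]
    - [0,0,0]
    - [0,0,0]
    - [0,0,0]
    - [0,0,0]
  offset:
    - [-3,-1.8,0]
    - [-6.5,-4,0]
    - [-6.5,-4,-5]
    - [-6.5,-4,-11]
    - [-6.5,-4,-14]
  claw: [0,0,0,0,0]

```text
time_s: 28.35
tool_pos: [0.5202, 0.287, 0.0717]
tcp_rot: [-180.0, -0.2, -148.1]
force: [0.2, 0.3, -1.7]
gripper_width: 0.346
```

```bash
cat > ls.py <<'E'
from h import *
import sys
s=manip.observe();print(s['time_s'],np.round(s['tool_pos'],4),np.round(s['tcp_rot'],2),np.round(s['force'],1),round(float(s['gripper_width']),3))
a=snap('scene');b=snap('side');s=manip.observe();print(np.round(s['tool_pos'],4))
A=cv2.resize(a['pixels'][170:310,335:505],(400,330),interpolation=cv2.INTER_CUBIC);B=cv2.resize(b['pixels'][245:384,150:320],(400,330),interpolation=cv2.INTER_CUBIC)
cv2.imwrite('pics/'+sys.argv[1],np.hstack([A,B]))
E
python3 ls.py p1.png
```

```text
28.35 [0.5202 0.287  0.0717] [-179.97   -0.2  -148.13] [ 0.2  0.3 -1.7] 0.346
[0.5191 0.2867 0.0708]
```

View pics/p1.png

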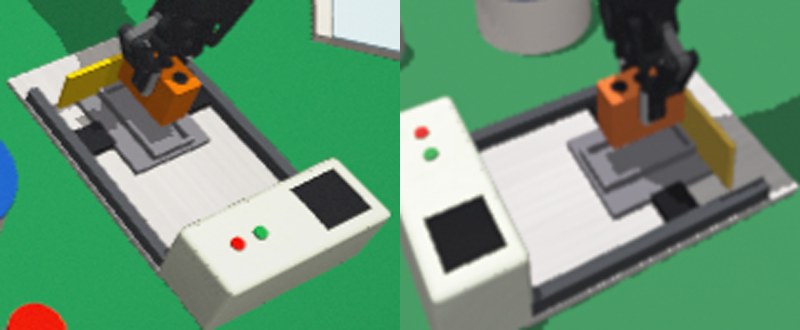

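>>> send_rows:
  angular:
    - [0,0,0]
    - [0,0,0]
    - [0,0,0]
  offset:
    - [0.2,0.25,0]
    - [0.2,0.25,-1.5]
    - [0.2,0.25,-2.2]
  claw: [0,0,0]

```text
time_s: 28.82
tool_pos: [0.5242, 0.2927, 0.0525]
tcp_rot: [-180.0, 0.1, -148.0]
force: [-0.6, 0.1, -1.3]
gripper_width: 0.348
```

```bash
python3 ls.py p2.png
```

```text
28.825 [0.5242 0.2927 0.0525] [-1.7998e+02  1.0000e-01 -1.4799e+02] [-0.6  0.1 -1.3] 0.348
[0.5232 0.2923 0.0516]
```

View pics/p2.png

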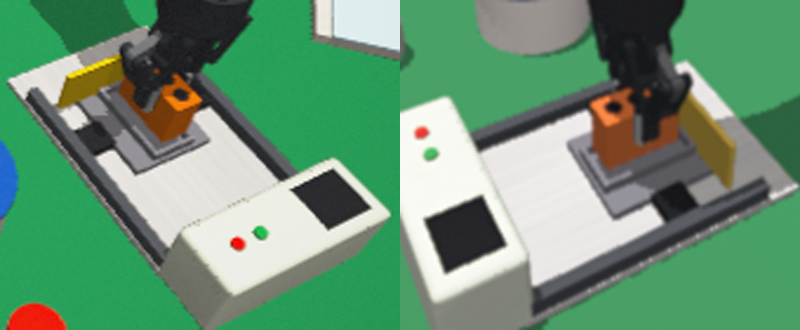

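>>> send_rows:
  angular:
    - [0,0,0]
    - [0,0,0]
  offset:
    - [0,0,0]
    - [0,0,0]
  claw: [0,0]

```text
time_s: 29.18
tool_pos: [0.5241, 0.2929, 0.0528]
tcp_rot: [-180.0, 0.1, -148.0]
force: [0.0, 0.0, -1.7]
gripper_width: 0.347
```

```bash
python3 - <<'E'
from h import *
for i in range(3):
    p=snap('wrist','w12.png');print(np.round(manip.observe()['tool_pos'],4))
cv2.imwrite('pics/w12c.png',cv2.resize(p['pixels'][60:330,130:380],None,fx=2.2,fy=2.2))
E
```

```text
[0.524  0.2928 0.0527]
[0.524  0.2928 0.0527]
[0.524  0.2928 0.0527]
```

View pics/w12c.png

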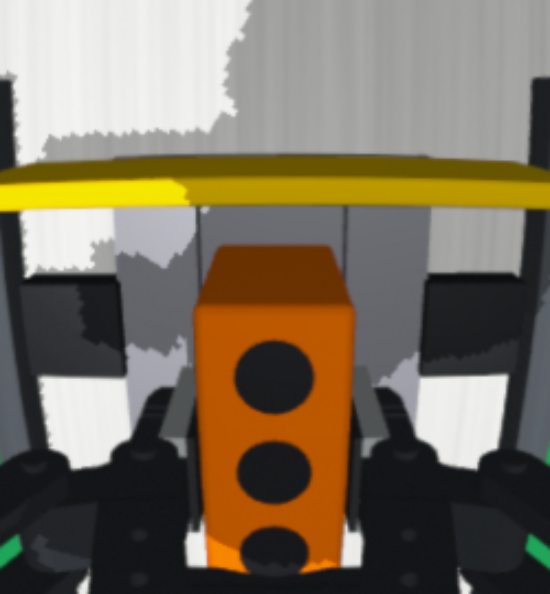

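>>> send_rows:
  angular:
    - [0,0,0]
    - [0,0,0]
    - [0,0,0]
    - [0,0,0]
  offset:
    - [-0.25,-0.3,-0.3]
    - [-0.25,-0.3,-1]
    - [-0.25,-0.3,-1.6]
    - [-0.25,-0.3,-1.6]
  claw: [0,0,0,0]

```text
time_s: 29.82
tool_pos: [0.5212, 0.2895, 0.0366]
tcp_rot: [-180.0, 0.0, -148.0]
force: [-1.1, -1.1, 3.2]
gripper_width: 0.345
```

```bash
python3 ls.py p3.png
```

```text
29.825 [0.5212 0.2895 0.0366] [-1.7998e+02  4.0000e-02 -1.4798e+02] [-1.1 -1.1  3.2] 0.345
[0.5212 0.2895 0.0366]
```

View pics/p3.png

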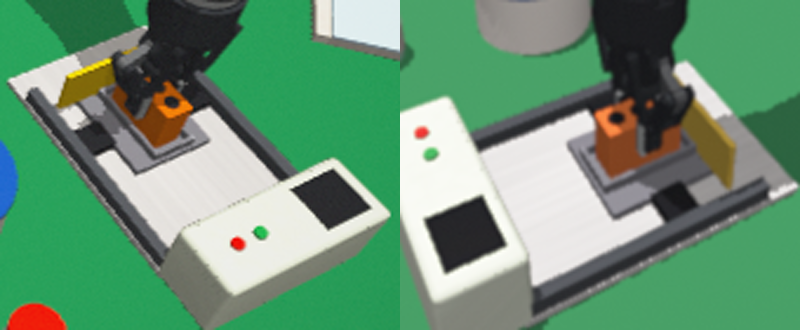

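```bash
python3 - <<'E'
from h import *
b=snap('side');a=snap('scene')
cv2.imwrite('pics/z1.png',np.hstack([cv2.resize(b['pixels'][280:345,215:295],None,fx=5,fy=5,interpolation=cv2.INTER_CUBIC),cv2.resize(a['pixels'][190:255,365:445],None,fx=5,fy=5,interpolation=cv2.INTER_CUBIC)]))
E
```

```text
(no output)
```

View pics/z1.png

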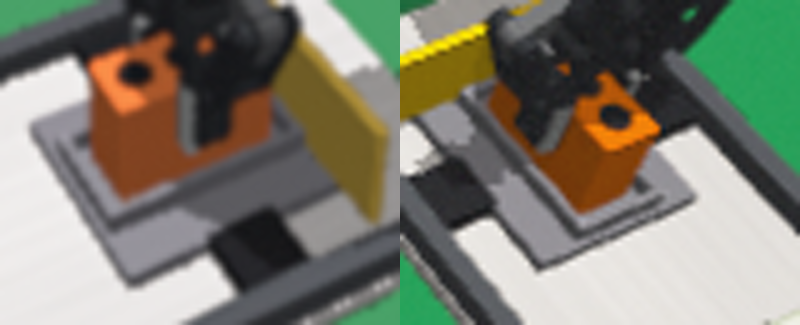

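>>> send_rows:
  angular:
    - [0,0,0]
    - [0,0,0]
  offset:
    - [0,0,-0.2]
    - [0,0,-0.2]
  claw: [0,0]

```text
time_s: 30.28
tool_pos: [0.5212, 0.2895, 0.0366]
tcp_rot: [-180.0, 0.1, -148.0]
force: [-6.4, -3.1, 17.3]
gripper_width: 0.346
```

```bash
python3 - <<'E'
from h import *
z=np.load('cams.npz')
def mk(e,k): return dict(extrinsics=e,fx=k[0],fy=k[1],cx=k[2],cy=k[3])
a=mk(z['a'],z['ka']);b=mk(z['b'],z['kb'])
print(tri(a,(408,213),b,(242.4,294.4)))
S=lambda x,y:(365+(x-400)/5,190+y/5);D=lambda x,y:(215+x/5,280+y/5)
for n,s,d in [('rimFrontR outer',(661,193),(112,218)),('slide FL',(541,268),(33,127)),('slideFR',(694,200),(133,283)),('blk topFL',(607,153),(90,65)),('blk topFR',(658,128),(122,113)),('blk botFR',(640,180),(125,197))]:
    x,e=tri(a,S(*s),b,D(*d));print(n,np.round(x,4),round(e,4))
E
```

```text
(array([0.53724588, 0.30339646, 0.06705217]), np.float64(0.0007533383656855864))
rimFrontR outer [0.5445 0.3363 0.0225] 0.0005
slide FL [0.5835 0.2808 0.0099] 0.002
slideFR [0.5357 0.3561 0.0094] 0.0026
blk topFL [0.5566 0.2981 0.0641] 0.0015
blk topFR [0.5412 0.3226 0.065 ] 0.0001
blk botFR [0.5399 0.3271 0.0243] 0.0002
```

>>> send_rows:
  angular:
    - [0,0,0]
    - [0,0,0]
    - [0,0,0]
    - [0,0,0]
    - [0,0,0]
    - [0,0,0]
    - [0,0,0]
  offset:
    - [0,0,0.2]
    - [0,0,0.2]
    - [0,0,0.2]
    - [0,0,2]
    - [0,0,6]
    - [0,0,11]
    - [0,0,15]
  claw: [0,0.5,0.6,0.6,0.6,0.6,0.6]

```text
time_s: 31.15
tool_pos: [0.5218, 0.2899, 0.186]
tcp_rot: [-180.0, 0.1, -148.0]
force: [-0.3, -0.1, 0.4]
gripper_width: 0.598
```

```bash
python3 ls.py p4.png; python3 w.py w13.png
```

```text
31.15 [0.5218 0.2899 0.186 ] [-1.7998e+02  1.1000e-01 -1.4798e+02] [-0.3 -0.1  0.4] 0.598
[0.5244 0.2913 0.1894]
31.25 [0.5244 0.2913 0.1894] [-179.95    0.59 -147.98] [ 1.3  0.8 -0.4] 0.5979761544841302
[[-0.529, 0.813, 0.243, 0.463], [0.849, 0.507, 0.152, 0.253], [0.0, 0.287, -0.958, 0.331], [0.0, 0.0, 0.0, 1.0]]
```

View pics/p4.png

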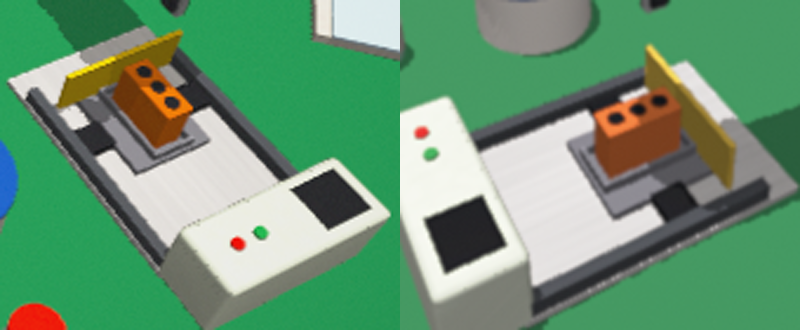

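View pics/w13.png

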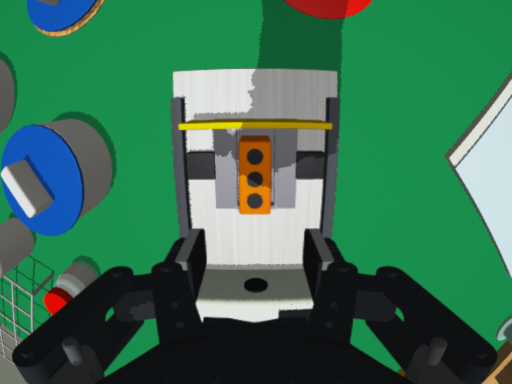

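Block stands upright in the pocket. I'll go behind the yellow plate with the fingers shut.

>>> send_rows:
  angular:
    - [0,0,0]
    - [0,0,0]
    - [0,0,0]
    - [0,0,0]
    - [0,0,0]
    - [0,0,0]
    - [0,0,0]
  offset:
    - [-4,-2.5,0]
    - [-8.1,-5,0]
    - [-8.1,-5,-4]
    - [-8.1,-5,-9]
    - [-8.1,-5,-13]
    - [-8.1,-5,-14.6]
    - [-8.1,-5,-14.6]
  claw: [0,0,0,0,0,0,0]

```text
time_s: 32.17
tool_pos: [0.4378, 0.2383, 0.0357]
tcp_rot: [180.0, -0.3, -148.0]
force: [-0.2, -0.4, 0.1]
gripper_width: -0.002
```

```bash
python3 ls.py p5.png; python3 w.py w14.png
```

```text
32.175 [0.4378 0.2383 0.0357] [ 179.99   -0.31 -147.98] [-0.2 -0.4  0.1] -0.002
[0.4399 0.2394 0.0379]
32.275 [0.4399 0.2394 0.0379] [-1.7999e+02 -3.0000e-02 -1.4798e+02] [0.5 0.6 0.4] -0.0021897623212656938
[[-0.529, 0.816, 0.234, 0.38], [0.849, 0.508, 0.147, 0.202], [0.001, 0.277, -0.961, 0.18], [0.0, 0.0, 0.0, 1.0]]
```

View pics/p5.png

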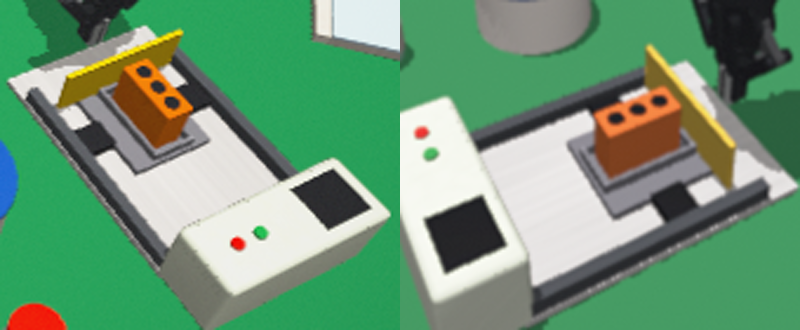

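View pics/w14.png

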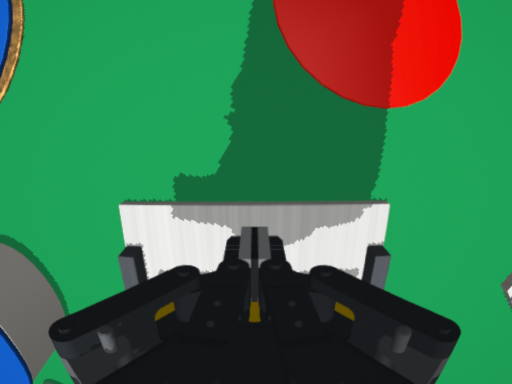

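>>> send_rows:
  angular:
    - [0,0,0]
    - [0,0,0]
    - [0,0,0]
    - [0,0,0]
    - [0,0,0]
    - [0,0,0]
    - [0,0,0]
    - [0,0,0]
    - [0,0,0]
    - [0,0,0]
  offset:
    - [1.7,1.06,0]
    - [2.3,1.44,0]
    - [2.8,1.75,0]
    - [3.5,2.19,0]
    - [4.2,2.62,0]
    - [5,3.12,0]
    - [5.8,3.62,0]
    - [6.6,4.12,0]
    - [7.4,4.62,0]
    - [8,5,0]
  claw: [0,0,0,0,0,0,0,0,0,0]

```text
time_s: 33.58
tool_pos: [0.5211, 0.2901, 0.0382]
tcp_rot: [-180.0, 0.1, -148.0]
force: [-1.4, -0.9, -0.7]
gripper_width: -0.002
```

```bash
python3 ls.py p6.png
```

```text
33.575 [0.5211 0.2901 0.0382] [-1.7998e+02  6.0000e-02 -1.4798e+02] [-1.4 -0.9 -0.7] -0.002
[0.5219 0.2906 0.0386]
```

View pics/p6.png

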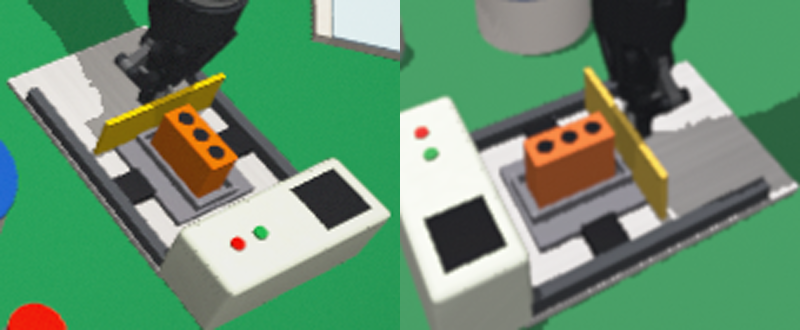

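>>> send_rows:
  angular:
    - [0,0,0]
    - [0,0,0]
    - [0,0,0]
    - [0,0,0]
  offset:
    - [0.5,0.31,0]
    - [1,0.62,0]
    - [1.4,0.87,0]
    - [1.4,0.87,0]
  claw: [0,0,0,0]

```text
time_s: 34.17
tool_pos: [0.5353, 0.2989, 0.0385]
tcp_rot: [-180.0, 0.1, -148.0]
force: [-1.2, -1.1, 1.3]
gripper_width: -0.005
```

>>> send_rows:
  angular:
    - [0,0,0]
    - [0,0,0]
    - [0,0,0]
  offset:
    - [0.3,0.19,0]
    - [0.5,0.31,0]
    - [0.5,0.31,0]
  claw: [0,0,0]

```text
time_s: 34.55
tool_pos: [0.5396, 0.3016, 0.0383]
tcp_rot: [-180.0, 0.1, -148.0]
force: [-2.2, -0.8, 1.0]
gripper_width: 0.004
```

```bash
python3 ls.py p7.png
```

```text
34.55 [0.5396 0.3016 0.0383] [-1.7998e+02  7.0000e-02 -1.4798e+02] [-2.2 -0.8  1. ] 0.004
[0.5396 0.3016 0.0384]
```

View pics/p7.png

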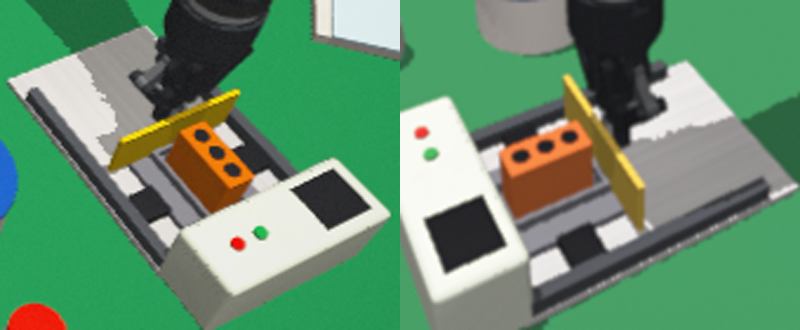

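>>> send_rows:
  angular:
    - [0,0,0]
    - [0,0,0]
    - [0,0,0]
  offset:
    - [0.25,0.16,0]
    - [0.4,0.25,0]
    - [0.4,0.25,0]
  claw: [0,0,0]

```text
time_s: 35.02
tool_pos: [0.5408, 0.3023, 0.038]
tcp_rot: [-180.0, -0.3, -148.0]
force: [-6.8, -5.3, 5.5]
gripper_width: 0.002
```

>>> send_rows:
  angular:
    - [0,0,0]
    - [0,0,0]
    - [0,0,0]
  offset:
    - [0.25,0.16,0]
    - [0.4,0.25,0]
    - [0.4,0.25,0]
  claw: [0,0,0]

```text
time_s: 35.4
tool_pos: [0.5408, 0.3021, 0.0375]
tcp_rot: [-180.0, -0.8, -148.0]
force: [-14.3, -9.8, 10.7]
gripper_width: -0.0
```

The slide stopped firmly at 17 N, within a millimetre of the predicted home position. Backing off and checking.

>>> send_rows:
  angular:
    - [0,0,0]
    - [0,0,0]
    - [0,0,0]
    - [0,0,0]
    - [0,0,0]
    - [0,0,0]
    - [0,0,0]
  offset:
    - [-0.8,-0.5,0]
    - [-2.5,-1.56,0]
    - [-4.5,-2.8,0]
    - [-5.5,-3.4,3]
    - [-5.5,-3.4,8]
    - [-5.5,-3.4,14]
    - [-5.5,-3.4,17]
  claw: [0,0,0,0,0,0,0]

```text
time_s: 36.28
tool_pos: [0.4953, 0.2742, 0.2128]
tcp_rot: [-180.0, 0.6, -148.0]
force: [0.4, -0.8, -0.4]
gripper_width: 0.003
```

```bash
python3 ls.py p8.png; python3 w.py w15.png
```

```text
36.275 [0.4953 0.2742 0.2128] [-179.96    0.59 -147.98] [ 0.4 -0.8 -0.4] 0.003
[0.4963 0.2747 0.2135]
36.375 [0.4963 0.2747 0.2135] [-179.95    0.75 -147.98] [ 1.1 -0.1 -1.2] 0.0006277262538834799
[[-0.529, 0.812, 0.246, 0.435], [0.849, 0.506, 0.153, 0.237], [0.0, 0.29, -0.957, 0.355], [0.0, 0.0, 0.0, 1.0]]
```

View pics/p8.png

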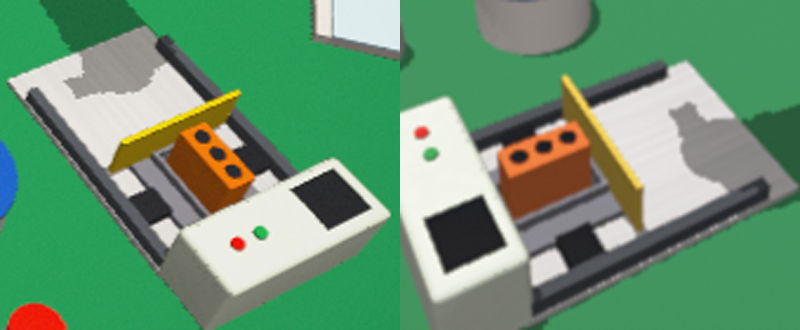

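View pics/w15.png

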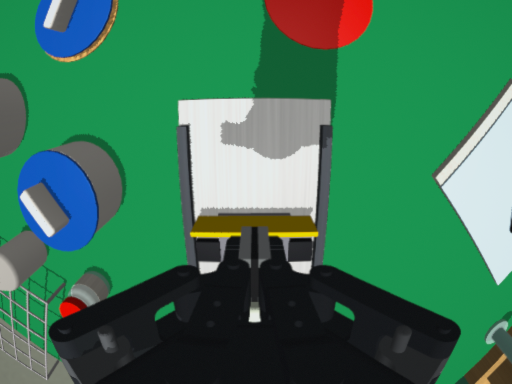

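>>> send_rows:
  angular:
    - [0,0,0]
    - [0,0,0]
    - [0,0,0]
    - [0,0,0]
    - [0,0,0]
  offset:
    - [3.5,2.2,1]
    - [8,5,2]
    - [12.5,7.8,2]
    - [14.4,9,2]
    - [14.4,9,2]
  claw: [0,0,0,0,0]

```text
time_s: 37.05
tool_pos: [0.6373, 0.3631, 0.2248]
tcp_rot: [-180.0, -0.1, -148.0]
force: [-0.2, 0.1, 0.2]
gripper_width: 0.004
```

```bash
python3 w.py w16.png; python3 look.py l16.png >/dev/null; python3 m1.py
```

```text
37.05 [0.6373 0.3631 0.2248] [-1.7999e+02 -1.0000e-01 -1.4797e+02] [-0.2  0.1  0.2] 0.004153851910198437
[[-0.529, 0.816, 0.233, 0.578], [0.848, 0.509, 0.146, 0.326], [0.001, 0.275, -0.961, 0.367], [0.0, 0.0, 0.0, 1.0]]
near scene circle [0.6497 0.088 ] 0.064 crop0 265 200
near side circle [0.6469 0.0945] 0.0649 crop0 161 190
mid scene circle [ 0.6422 -0.1053] 0.0638 crop0 175 187
mid side circle [ 0.6411 -0.0975] 0.0646 crop0 174 153Traceback (most recent call last):
  File "m1.py", line 16, in <module>
    pts=np.vstack(pts).astype(np.float32)
        ~~~~~~~~~^^^^^
    return _nx.concatenate(arrs, 0, dtype=dtype, casting=casting)
           ~~~~~~~~~~~~~~~^^^^^^^^^^^^^^^^^^^^^^^^^^^^^^^^^^^^^^^
ValueError: need at least one array to concatenate
```

View pics/w16.png

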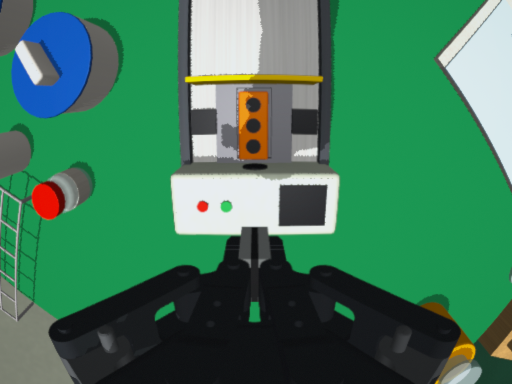

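View pics/l16.png

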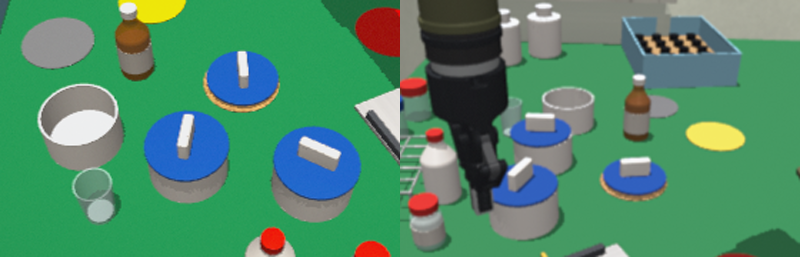

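```bash
python3 - <<'E'
from h import *
p=snap('wrist','w17.png')
u=np.array([np.cos(np.radians(32)),np.sin(np.radians(32))]);n=np.array([-u[1],u[0]]);c=np.array([.5214,.290])
f=lambda U,V,z:np.round([(atz(p,U,V,z,True)[:2]-c)@u,(atz(p,U,V,z,True)[:2]-c)@n],4)
print('plate top rear',f(254,75.5,.063),'front',f(254,81,.063),'stop top edge',f(254,175,.075),'base of stop',f(215,163,.012))
print('rim',f(237,88,.022),f(272,88,.022),f(237,160,.022),'dots',[f(U,V,.066) for U,V in ((253,104.5),(253,126),(253,147))])
cv2.imwrite('pics/w17c.png',cv2.resize(p['pixels'][60:200,165:345],None,fx=4.4,fy=4.2,interpolation=cv2.INTER_CUBIC))
E
```

```text
plate top rear [0.0338 0.0008] front [0.0396 0.0008] stop top edge [0.1355 0.0007] base of stop [ 0.1351 -0.0475]
rim [ 0.0443 -0.0188] [0.0443 0.0216] [ 0.1297 -0.0196] dots [array([ 0.064 , -0.0002]), array([ 0.0861, -0.0003]), array([ 0.1079, -0.0003])]
```

View pics/w17c.png

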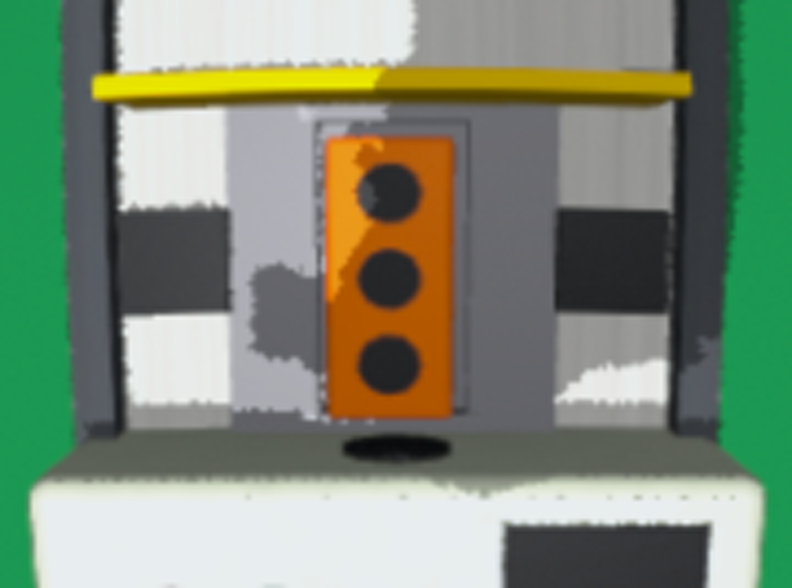

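```bash
python3 -c "
from h import *
print(manip.close_job())"
```

```text
the job is handed in; nothing more can be done
None
```

The job is handed in at about 37 s of the 72 s allowed, and I believe every step was met. `close_job` gave no verdict.

- **Search:** The near tub held the small jar and the middle tub held the steel weight. I put each lid back on before opening the next. The orange block was in the far tub.
- **Lid:** The far tub's lid is flat, handle up, on the cork mat. Its centre is at about (0.444, -0.040), against about (0.446, -0.040) for the mat.
- **Block:** It stands upright in the slide's pocket, about 1 mm off centre in the last wrist view.
- **Slide:** I pushed it along its centre line until it stopped firmly at about 17 N. The last picture shows its front edge against the stop. I measured about 101 mm from plate to stop face, where fully home is 100 mm.
- **Rest of the scene:** The near and middle lids looked seated, and in the last pictures I saw no tub or bystander out of place. The arm was clear of everything.

**What went wrong or disagreed:**
- While carrying the lid to the cork, the last joint reached its limit. The lid stopped short and tilted by about 2.5°. I turned the tool, levelled the lid and then set it down.
- The scene and side cameras disagreed by 5–10 mm in y. I went by the wrist and scene views.
- The final lid check was a script that stopped with an error at the far tub, because its lid was no longer there. The near and middle lids had already been measured by then.

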